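# Make up the test kit and the sample kit

## Robot

A 6-joint arm with a two-finger parallel gripper is mounted at the origin on a cart in front of the work surface, level with it; the furniture and walls round the work are solid. World frame = base frame: x ahead of the robot, y to its left, z up, the work surface at z = 0. Lengths are in m, angles in rad, forces in N, time in s.
With the tool pointing down it reaches from about 0.35 to 0.85 m from the base axis. Payload 8.1 kg.
Tool frame: the origin (TCP) lies midway between the tips of the shut fingers; the grasp point (between the pads) lies 19 mm behind it; z points along the fingers, y is the direction in which the jaws open and shut (so a half turn about z gives the same grasp; the last joint's range is limited). The gripper opens to 93 mm and grips with 3 to 60 N. Pads are 15 mm wide; open, the fingers measure 128 mm over their backs; the gripper's body (75 mm by 188 mm) begins 65 mm behind the grasp point.
Start: joints at [1.044, 0.13, 1.488, -0, 1.523, -0.085], TCP at [0.257, 0.542, 0.193] pointing down, gripper open.
Joint ranges: [-2.96, 2.96], [-0.89, 2.26], [0.02, 2.5], [-1.34, 4.48], [0, 2.73], [-2.66, 2.66]. Speed limits (rad/s): [2.39, 2.39, 2.79, 3.14, 3.14, 3.14].

## Interface

Orientations are given as a rotation vector (axis times angle).
In Python, from plant import robot gives the robot as it stands. The module is installed in compiled form; this text tells all that it offers.
- The arm moves only by the shell command python3 -m pendant 'ROWS' [FORCE]. ROWS is JSON, a list of rows, each an object with "translation": the shift along the tool's x, y, z in mm, a list of three; "twist": the turn, a rotation vector about the tool's x, y, z in rad, a list of three; "grip": the opening, from -1 (shut) to 1 (fully open). A call has exactly 10 rows; each row shifts and turns the pose as measured when the row begins, along the tool's axes as they then stand; what a row does not reach is not made up. A row lasts 1/10 s, in which the tool goes at most 50 mm and 8.59 degrees, less where a joint would pass 70% of its speed; a pose out of reach is approached as far as the arm can. A call is refused whole if a number of a shift passes 50 or a number of a turn 0.15, either way. A call with a gripper value outside its range is refused whole. The fingers move at their own pace and stop on an object; FORCE is the grip in N (left out, the last holds). Time passes only in rows, so rows that do not move let the fingers close, or fill a call up. It gives the time, the measured TCP pose, the force and the opening at its end, in the units of the state.
- robot.read_state(): the state, without advancing time (a new reading comes with each control period).
- robot.read_camera(name): name is "scene" or "top" or "wrist"; returns (picture, depth): 480x640x3 uint8, red, green, blue; 480x640 float32, m along the optical axis (not along the pixel's ray), 0 where there is no reading.
- robot.camera_info(name): a dict with "vertical_fov" (degrees; the focal length in pixels is half the picture's height over the tangent of half this angle, whatever the lens; pixels are square), "cx", "cy" (the principal point, pixels), "cam_to_world" (4x4, takes a point from camera to world coordinates). Camera axes: x right, y up, looking along -z (the intrinsics and any distortion apply to the point x, -y, -z); pixel columns grow to the right and rows downward; lengths in m; the calibration is good to about 2 mm. A picture is of the moment at which its call begins: read the wrist's pose just before it. camera_info takes no time and is no camera call; for the wrist camera it gives the pose at the moment of the call.
- robot.close_job(): hands the job in, once; it reports no verdict.
The state is a dict: "t": time; "q": joint angles; "dq": joint speeds; "joint_torque": joint torques, N m; "tool_pos": TCP position; "orientation": TCP orientation; "force": force on the tool from outside, world axes, zero at the start; "wrist_torque": the same for the moment, N m; "opening": finger opening in m.
Only numpy, scipy, OpenCV 4.12 (cv2) and the standard library are available. Lean on these libraries where they do the work, as an engineer would, in place of code of your own. Each camera call takes 0.05 s, during which the arm holds its last target. There are 200 camera calls.

## Task

Make up the two foam-lined kit trays for the next stop. The test kit (the tray with the flat card recess) gets the test card, lying face up in its recess, and the pointed dropper bottle; the sample kit (the tray with two round wells) gets the sample cup in the wide well, closed with the white lid, and the flat-capped bottle, with cup and bottles standing upright on the floors of their wells. Keep the cup upright all the time so that its leaves stay in, and do not push the timer or the petri dish out of their places.

Things in the scene. Friction and masses are not known exactly. Their poses are not given: they have to be found in the camera images.
- test_tray: Tray of the test kit, left or right of the stock. Fixed grey tray 120 (x) x 180 (y) x 30 mm, dark foam to 28 mm height, lighter in the wells; origin: base centre, z up; length near world x, +y end to the robot. Narrow well: 45 mm round, at x 0 y -48, floor at z 12. Card recess: 31 (x) x 78 (y) mm, at x 0 y +38, floor at z 20, with a finger notch 88 (x) x 38 (y) mm across its middle, equally deep.
- sample_tray: Tray of the sample kit, on the other side of the stock. Fixed grey tray 120 (x) x 180 (y) x 30 mm, dark foam to 28 mm height, lighter in the wells; origin: base centre, z up; length near world x, +y end to the robot. Narrow well: 45 mm round, at x 0 y -48, floor at z 12. Wide well for the cup: 60 mm round, at x 0 y +34, floor also at z 12.
- test_card: White test card, 21 mm (x) by 68 mm (y) by 5 mm, lying flat, face up, near world-y lengthwise at the start. Origin: centre of its underside. Weight about 12 g.
- dropper_bottle: Small white bottle with a pointed dropper nozzle, 34 mm across, 82 mm high; straight sides up to about 45 mm. Origin: centre of its underside, z up. About 30 g.
- flat_cap_bottle: Small white bottle with a flat beige screw cap, 35 mm across, 74 mm high; straight sides up to about 45 mm. Origin: centre of its underside, z up. About 30 g.
- sample_cup: Clear open sample cup with leaves in it, 50 mm across, 87 mm high. Origin: centre of its underside, z up. About 35 g.
- cup_lid: White round knurled lid, 62 mm across, 14 mm high, lying the right way up. Hollow below: its skirt, 56 mm wide inside, goes 11 mm down over the cup's 50 mm rim and rests there loosely, lid origin then 75 mm above the cup's origin. Origin: centre of its lower edge, z up. About 15 g.
- timer: Flat bench timer with keys, 58 x 66 x 18 mm, loose; a bystander that stays where it is. Origin: centre of its underside.
- petri_dish: Shallow clear petri dish, 62 mm across, 13 mm high, loose; a bystander that stays where it is. Origin: centre of its underside.

How it is judged:
By the outcome, as a careful person would: the job done as asked, in the order asked, and still so for the second after the job is handed in, with the robot touching nothing.
It also fails if it takes over 128 s, if anything falls off the work surface, if the arm or the gripper's body presses on something with over 40 N, if the wrist force passes 120 N, or if a joint passes its speed limit or range.

## Working session

There is one attempt and no reset: what is moved stays moved. The work goes in short steps, Python scripts to look and compute and a shell command to move; the robot and the scene stay as the last step left them, time stands still between calls to the robot, and variables do not carry over. Pictures are saved under pics/ and viewed, about 12 in all and at most 16, crops included, and the job is handed in when it is done.

```bash
mkdir -p pics; cat > h.py <<'E'
import numpy as np, cv2
from plant import robot
from scipy.spatial.transform import Rotation as R
def cam(n):
    i=robot.camera_info(n); p,d=robot.read_camera(n); return p,d,i
def save(n,f,p=None):
    p,d,i=cam(n); cv2.imwrite('pics/'+f+'.png',p[:,:,::-1]); np.savez('pics/'+f+'.npz',p=p,d=d,T=i['cam_to_world'],f=240/np.tan(np.radians(i['vertical_fov']/2)),c=[i['cx'],i['cy']]); print({k:v for k,v in i.items() if k!='cam_to_world'})
class V:
    def __init__(s,f):
        z=np.load('pics/'+f+'.npz'); s.p,s.d,s.T,s.f,s.c=[z[k] for k in ('p','d','T','f','c')]
    def pt(s,u,v,dd=None):
        dd=s.d[int(v),int(u)] if dd is None else dd
        return (s.T@[(u-s.c[0])/s.f*dd,-(v-s.c[1])/s.f*dd,-dd,1])[:3]
    def onz(s,u,v,z):
        a=s.T[:3,3]; b=s.pt(u,v,1.)-a; return a+b*(z-a[2])/b[2]
    def cloud(s):
        v,u=np.mgrid[:480,:640]; P=np.stack([(u-s.c[0])/s.f*s.d,-(v-s.c[1])/s.f*s.d,-s.d],-1)
        return P@s.T[:3,:3].T+s.T[:3,3]
def st():
    s=robot.read_state(); r=R.from_rotvec(s['orientation']).as_matrix()
    print('t',round(s['t'],2),'pos',np.round(s['tool_pos'],4),'x',np.round(r[:,0],3),'y',np.round(r[:,1],3),'z',np.round(r[:,2],3),'F',np.round(s['force'],1),'op',round(s['opening'],4),'q',np.round(s['q'],2)); return s
E
python3 - <<'E'
from h import *
st(); save('top','top1'); save('scene','scene1')
E
```

```text
t 0.0 pos [0.2562 0.5419 0.1923] x [-0.904  0.428  0.   ] y [ 0.428  0.904 -0.002] z [-0.001 -0.002 -1.   ] F [ 0.   0.2 -0.5] op 0.093 q [ 1.04  0.13  1.49 -0.    1.52 -0.09]
{'vertical_fov': 52.813595567891284, 'cx': 317.3881338750499, 'cy': 236.45065154922779}
{'vertical_fov': 56.21170319732257, 'cx': 329.29488572544926, 'cy': 239.15658052829673}
```

View pics/top1.png

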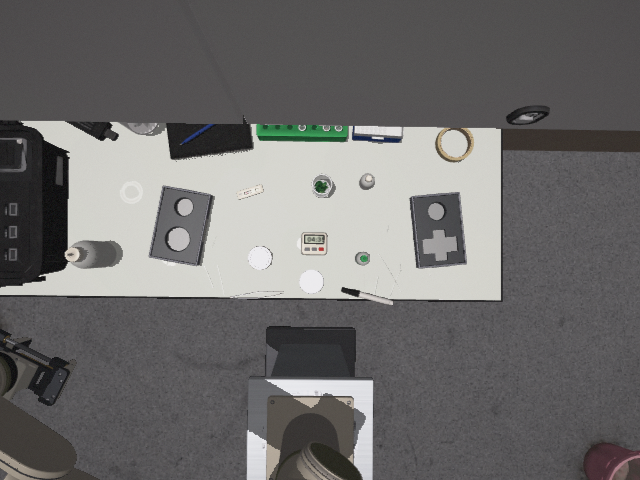

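View pics/scene1.png

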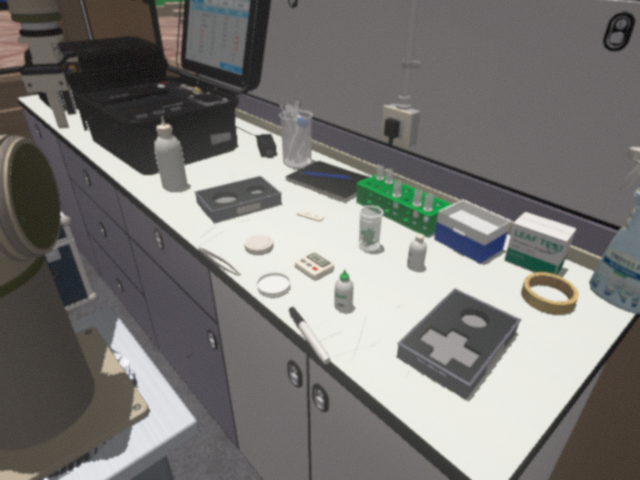

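```bash
python3 - <<'E'
from h import *
a=V('top1'); b=V('scene1')
x=a.p[165:305,140:475]; x=cv2.resize(x,None,fx=2.38,fy=2.38,interpolation=cv2.INTER_CUBIC)
y=b.p[190:350,180:450]; y=cv2.resize(y,None,fx=1.6,fy=1.6,interpolation=cv2.INTER_CUBIC)
W=np.zeros((x.shape[0]+y.shape[0],x.shape[1],3),np.uint8); W[:x.shape[0]]=x; W[x.shape[0]:,:y.shape[1]]=y
cv2.imwrite('pics/c1.png',W[:,:,::-1]); print(W.shape)
print('cam top',np.round(a.T,3))
for n,u,v in [('table',300,200),('lid?',260,258),('petri?',311,281),('timer',314,243),('card',250,192),('bA',367,181),('bB',363,258),('cup',323,186),('wideS',178,239),('narS',184,207),('narT',436,211),('cross',440,245),('Ta',411,196),('Tb',459,193),('Tc',466,264),('Td',418,268),('Sa',164,187),('Sb',213,194),('Sc',199,265),('Sd',150,259)]: print(n,np.round(a.pt(u,v),3))
E
```

```text
(589, 797, 3)
cam top [[ 0.012  0.999 -0.034  0.469]
 [-1.     0.013  0.015  0.007]
 [ 0.015  0.034  0.999  1.237]
 [ 0.     0.     0.     1.   ]]
table [0.605 0.034 0.003]
lid? [0.455 0.132 0.016]
petri? [0.399 0.003 0.012]
timer [ 0.495 -0.003  0.014]
card [ 0.624  0.163 -0.002]
bA [ 0.646 -0.129  0.072]
bB [ 0.459 -0.121  0.071]
cup [ 0.637 -0.024  0.035]
wideS [0.501 0.34  0.013]
narS [0.582 0.327 0.012]
narT [ 0.58  -0.313  0.013]
cross [ 0.494 -0.321  0.021]
Ta [ 0.619 -0.251  0.002]
Tb [ 0.625 -0.365  0.034]
Tc [ 0.446 -0.394  0.001]
Td [ 0.434 -0.271 -0.   ]
Sa [0.629 0.372 0.032]
Sb [0.617 0.257 0.001]
Sc [0.435 0.288 0.002]
Sd [0.449 0.413 0.002]
```

View pics/c1.png

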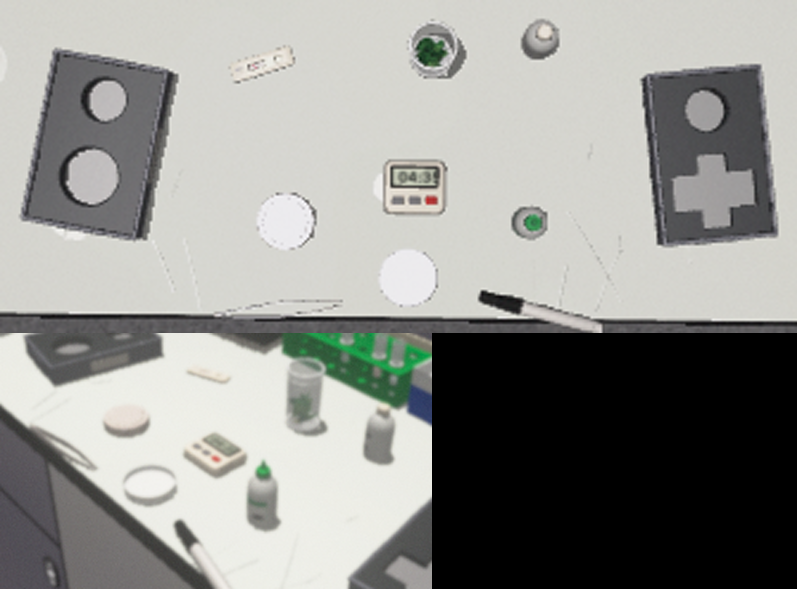

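```bash
cat >> h.py <<'E'
def plan(x,y,z,yaw=None):
    "shift in current tool axes, mm; turn about tool z to bring tool-y axis to yaw deg (mod 180)"
    s=st(); r=R.from_rotvec(s['orientation']).as_matrix()
    print('  shift mm',np.round(r.T@(np.array([x,y,z])-s['tool_pos'])*1e3,1),end=' ')
    zt=np.cross(r[:,2],[0,0,-1.]); print('level twist',np.round(r.T@zt,3),end=' ')
    if yaw is not None:
        c=np.degrees(np.arctan2(r[1,1],r[0,1])); d=(yaw-c+90)%180-90
        rot=R.from_euler('z',d,degrees=True).as_matrix()@r
        print('| turn tool z',round(-np.radians(d),3),' shift after the turn',np.round(rot.T@(np.array([x,y,z])-s['tool_pos'])*1e3,1),end='')
    print()
E
python3 - <<'E'
from h import *
a=V('top1'); P=a.cloud()
def blob(n,x,y,z0,z1,r):
    m=(abs(P[...,2]-(z0+z1)/2)<(z1-z0)/2)&(np.hypot(P[...,0]-x,P[...,1]-y)<r)
    q=P[m][:,:2]*1e3; c,rad=cv2.minEnclosingCircle(q.astype(np.float32)); rc=cv2.minAreaRect(q.astype(np.float32))
    print(n,len(q),'med',np.round(np.median(q,0),0),'circ',np.round(c,0),round(rad,1),'rect',np.round(rc[0]),np.round(rc[1]),round(rc[2],1))
blob('lid',.455,.132,.009,.025,.05);blob('petri',.399,.003,.006,.025,.05);blob('timer',.495,-.003,.01,.03,.06)
blob('dropper',.459,-.121,.03,.1,.04);blob('flat',.643,-.125,.03,.1,.04);blob('cup',.637,-.024,.06,.1,.05)
blob('T',.53,-.318,.022,.04,.12);blob('S',.53,.33,.022,.04,.12)
plan(.57,.165,.2,18)
E
```

```text
lid 442 med [457. 133.] circ [456. 134.] 30.3 rect [457. 134.] [58. 59.] 0.2
petri 467 med [398.   3.] circ [390.   7.] 38.7 rect [399.   4.] [71. 59.] 48.4
timer 537 med [494.  -3.] circ [494.  -3.] 38.8 rect [495.  -2.] [56. 63.] 0.7
dropper 153 med [ 459. -121.] circ [ 459. -123.] 16.8 rect [ 459. -123.] [30. 32.] 2.4
flat 175 med [ 648. -131.] circ [ 651. -133.] 17.6 rect [ 651. -132.] [33. 33.] 71.8
cup 128 med [643. -20.] circ [635. -19.] 25.0 rect [635. -20.] [49. 48.] 0.8
T 2709 med [ 541. -318.] circ [ 532. -316.] 108.6 rect [ 532. -316.] [185. 124.] 5.5
S 2924 med [538. 335.] circ [535. 332.] 108.2 rect [534. 332.] [125. 185.] 80.1
t 0.1 pos [0.2562 0.5419 0.1924] x [-0.904  0.428  0.   ] y [ 0.428  0.904 -0.002] z [-0.001 -0.001 -1.   ] F [0.  0.9 0.3] op 0.0929 q [ 1.04  0.13  1.49 -0.    1.52 -0.09]
  shift mm [-444.8 -206.6   -7.3] level twist [-0.002 -0.    -0.   ] | turn tool z 0.815  shift after the turn [-455.4  181.9   -8. ]
```

```bash
python3 -m pendant '[{"translation":[0,0,0],"twist":[0,0,0.136],"grip":1},{"translation":[0,0,0],"twist":[0,0,0.136],"grip":1},{"translation":[0,0,0],"twist":[0,0,0.136],"grip":1},{"translation":[0,0,0],"twist":[0,0,0.136],"grip":1},{"translation":[0,0,0],"twist":[0,0,0.136],"grip":1},{"translation":[0,0,0],"twist":[0,0,0.136],"grip":1},{"translation":[-45,18,0],"twist":[0,0,0],"grip":1},{"translation":[-45,18,0],"twist":[0,0,0],"grip":1},{"translation":[-45,18,0],"twist":[0,0,0],"grip":1},{"translation":[-45,18,0],"twist":[0,0,0],"grip":1}]'
python3 -m pendant '[{"translation":[-45,18,0],"twist":[0,0,0],"grip":1},{"translation":[-45,18,0],"twist":[0,0,0],"grip":1},{"translation":[-45,18,0],"twist":[0,0,0],"grip":1},{"translation":[-45,18,0],"twist":[0,0,0],"grip":1},{"translation":[-45,18,0],"twist":[0,0,0],"grip":1},{"translation":[-10,2,0],"twist":[0,0,0],"grip":0.2},{"translation":[0,0,0],"twist":[0,0,0],"grip":0.2},{"translation":[0,0,0],"twist":[0,0,0],"grip":0.2},{"translation":[0,0,0],"twist":[0,0,0],"grip":0.2},{"translation":[0,0,0],"twist":[0,0,0],"grip":0.2}]'
python3 - <<'E'
from h import *
plan(.624,.163,.1,18); save('wrist','w1'); print(np.round(V('w1').T,3))
E
```

```text
t: 1.1
tool_pos: [0.3719, 0.3859, 0.186]
orientation: [-1.882, -2.515, 0.019]
force: [0.9, 0.8, -0.8]
opening: 0.0928
t: 2.1
tool_pos: [0.5291, 0.1752, 0.1829]
orientation: [-1.884, -2.508, 0.026]
force: [0.4, 1.1, -0.5]
opening: 0.0582
t 2.1 pos [0.5291 0.1752 0.1829] x [-0.279  0.96  -0.007] y [ 0.96   0.279 -0.016] z [-0.013 -0.011 -1.   ] F [ 0.4  1.1 -0.5] op 0.0582 q [ 0.23  0.04  1.6  -0.01  1.51 -0.05]
  shift mm [-37.6  89.   81.8] level twist [-0.016  0.007 -0.   ] | turn tool z -0.032  shift after the turn [-40.4  87.7  81.8]
{'vertical_fov': 69.24637802879214, 'cx': 322.76550493743014, 'cy': 237.96267816817533}
[[ 0.96  -0.27  -0.066  0.51 ]
 [ 0.278  0.917  0.286  0.254]
 [-0.017 -0.293  0.956  0.374]
 [ 0.     0.     0.     1.   ]]
```

View pics/w1.png

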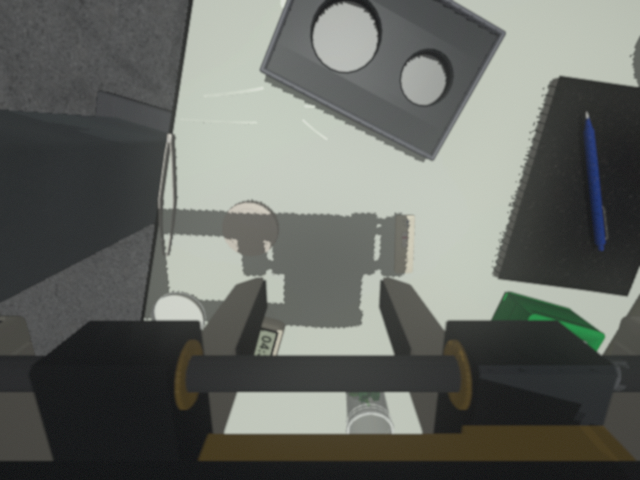

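```bash
python3 - <<'E'
from h import *
a=V('w1')
y=cv2.resize(a.p[200:300,360:440],None,fx=6,fy=6,interpolation=cv2.INTER_CUBIC)
y=cv2.convertScaleAbs(y,alpha=1.6,beta=-60)
cv2.imwrite('pics/c2.png',y[:,:,::-1])
E
```

```text
(no output)
```

View pics/c2.png

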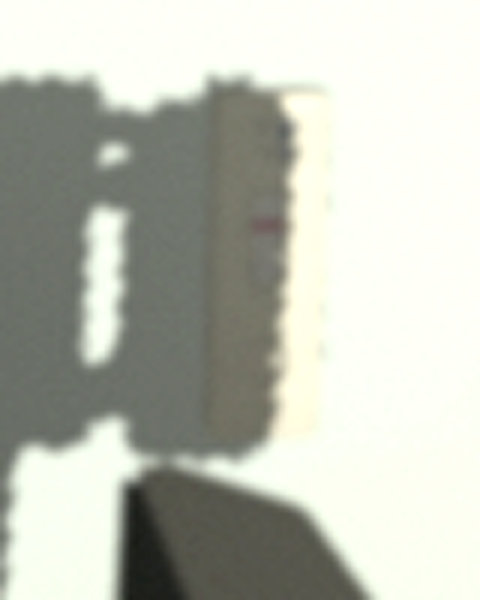

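```bash
python3 - <<'E'
from h import *
a=V('w1')
C=[a.onz(360+u/6,200+v/6,.005) for u,v in [(212,88),(328,92),(318,438),(206,435)]]
C=np.array(C)[:,:2]; print(np.round(C,4), [round(np.linalg.norm(C[i]-C[i-1]),4) for i in range(4)])
c=C.mean(0); l=C[0]+C[1]-C[2]-C[3]; yaw=np.degrees(np.arctan2(l[1],l[0]))-90; print(c,yaw, a.pt(405,240),a.pt(380,230))
plan(c[0],c[1],.05,yaw)
E
```

```text
[[0.6032 0.1916]
 [0.6235 0.1968]
 [0.6454 0.133 ]
 [0.6249 0.1276]] [np.float64(0.0676), np.float64(0.0209), np.float64(0.0674), np.float64(0.0212)]
[0.62423902 0.16223876] 18.797029160460582 [0.62397446 0.16685017 0.0022221 ] [0.59393289 0.16959618 0.00060337]
t 2.15 pos [0.5291 0.1754 0.1829] x [-0.279  0.96  -0.007] y [ 0.96   0.279 -0.016] z [-0.013 -0.011 -1.   ] F [-0.6 -0.5 -0.2] op 0.057 q [ 0.23  0.04  1.6  -0.01  1.51 -0.05]
  shift mm [-38.3  89.8 131.8] level twist [-0.016  0.007  0.   ] | turn tool z -0.046  shift after the turn [-42.2  88.  131.8]
```

```bash
python3 -m pendant '[{"translation":[0,0,0],"twist":[-0.016,0.007,-0.046],"grip":0},{"translation":[-21,44,10],"twist":[0,0,0],"grip":0},{"translation":[-21,44,20],"twist":[0,0,0],"grip":0},{"translation":[0,0,40],"twist":[0,0,0],"grip":0},{"translation":[0,0,40],"twist":[0,0,0],"grip":0},{"translation":[0,0,10],"twist":[0,0,0],"grip":0},{"translation":[0,0,0],"twist":[0,0,0],"grip":0},{"translation":[0,0,0],"twist":[0,0,0],"grip":0},{"translation":[0,0,0],"twist":[0,0,0],"grip":0},{"translation":[0,0,0],"twist":[0,0,0],"grip":0}]'
python3 - <<'E'
from h import *
plan(.6242,.1622,.002,18.8)
E
```

```text
t: 3.15
tool_pos: [0.6264, 0.1742, 0.0655]
orientation: [1.806, 2.567, 0.011]
force: [-0.1, -0.2, 1.1]
opening: 0.0462
t 3.15 pos [0.6264 0.1742 0.0655] x [-0.338  0.941  0.001] y [0.941 0.338 0.007] z [ 0.006  0.004 -1.   ] F [-0.1 -0.2  1.1] op 0.0462 q [ 0.19  0.34  1.48  0.    1.31 -0.15]
  shift mm [-10.7  -6.6  63.5] level twist [ 0.007 -0.001  0.   ] | turn tool z 0.016  shift after the turn [-10.8  -6.4  63.5]
```

```bash
python3 -m pendant '[{"translation":[-11,-7,0],"twist":[0.007,0,0.016],"grip":0},{"translation":[0,0,20],"twist":[0,0,0],"grip":0},{"translation":[0,0,20],"twist":[0,0,0],"grip":0},{"translation":[0,0,8],"twist":[0,0,0],"grip":0},{"translation":[0,0,0],"twist":[0,0,0],"grip":0},{"translation":[0,0,0],"twist":[0,0,0],"grip":0},{"translation":[0,0,0],"twist":[0,0,0],"grip":0},{"translation":[0,0,0],"twist":[0,0,0],"grip":0},{"translation":[0,0,0],"twist":[0,0,0],"grip":0},{"translation":[0,0,0],"twist":[0,0,0],"grip":0}]'
python3 - <<'E'
from h import *
plan(.6242,.1622,.002,18.8)
E
```

```text
t: 4.15
tool_pos: [0.6311, 0.1586, 0.0293]
orientation: [1.828, 2.541, 0.019]
force: [-0.7, 0.2, -0.7]
opening: 0.0469
t 4.15 pos [0.6311 0.1586 0.0293] x [-0.318  0.948 -0.002] y [0.948 0.318 0.016] z [ 0.016  0.003 -1.   ] F [-0.7  0.2 -0.7] op 0.0469 q [ 0.17  0.37  1.51  0.    1.24 -0.16]
  shift mm [ 5.7 -5.8 27.2] level twist [0.016 0.002 0.   ] | turn tool z -0.005  shift after the turn [ 5.7 -5.8 27.2]
```

```bash
python3 -m pendant '[{"translation":[6,-6,0],"twist":[0.016,0,0],"grip":0},{"translation":[0,0,0],"twist":[0,0,0],"grip":0},{"translation":[0,0,15],"twist":[0,0,0],"grip":0},{"translation":[0,0,5],"twist":[0,0,0],"grip":0},{"translation":[0,0,0],"twist":[0,0,0],"grip":0},{"translation":[0,0,0],"twist":[0,0,0],"grip":0},{"translation":[0,0,0],"twist":[0,0,0],"grip":0},{"translation":[0,0,0],"twist":[0,0,0],"grip":0},{"translation":[0,0,0],"twist":[0,0,0],"grip":0},{"translation":[0,0,0],"twist":[0,0,0],"grip":0}]'
python3 - <<'E'
from h import *
plan(.6242,.1622,.002,18.8)
E
```

```text
t: 5.15
tool_pos: [0.6223, 0.1629, 0.0069]
orientation: [1.834, 2.55, -0.005]
force: [-0.3, 0.2, 0.2]
opening: 0.0466
t 5.15 pos [0.6223 0.1629 0.0069] x [-0.318  0.948 -0.002] y [ 0.948  0.318 -0.002] z [-0.001 -0.003 -1.   ] F [-0.3  0.2  0.2] op 0.0466 q [ 0.18  0.4   1.52 -0.    1.22 -0.15]
  shift mm [-1.2  1.6  4.9] level twist [-0.002  0.002 -0.   ] | turn tool z -0.004  shift after the turn [-1.2  1.6  4.9]
```

```bash
python3 -m pendant '[{"translation":[-1,2,5],"twist":[0,0,0],"grip":0},{"translation":[0,0,0],"twist":[0,0,0],"grip":-1},{"translation":[0,0,0],"twist":[0,0,0],"grip":-1},{"translation":[0,0,0],"twist":[0,0,0],"grip":-1},{"translation":[0,0,0],"twist":[0,0,0],"grip":-1},{"translation":[0,0,0],"twist":[0,0,0],"grip":-1},{"translation":[0,0,0],"twist":[0,0,0],"grip":-1},{"translation":[0,0,0],"twist":[0,0,0],"grip":-1},{"translation":[0,0,-10],"twist":[0,0,0],"grip":-1},{"translation":[0,0,-20],"twist":[0,0,0],"grip":-1}]' 10
python3 - <<'E'
from h import *
plan(.494,-.3196,.08,95.5)
E
```

```text
t: 6.15
tool_pos: [0.6223, 0.1621, 0.0296]
orientation: [-1.832, -2.548, 0.011]
force: [0.9, -0.1, 0.3]
opening: 0.0003
t 6.15 pos [0.6223 0.1621 0.0296] x [-0.318  0.948 -0.001] y [ 0.948  0.318 -0.007] z [-0.007 -0.004 -1.   ] F [ 0.9 -0.1  0.3] op 0.0003 q [ 0.18  0.38  1.5  -0.    1.27 -0.15]
  shift mm [-415.9 -275.3  -47.8] level twist [-0.007  0.001 -0.   ] | turn tool z -1.343  shift after the turn [ 173.8 -467.5  -47.2]
```

```bash
python3 -m pendant '[{"translation":[0,0,-30],"twist":[0,0,0],"grip":0},{"translation":[0,0,-40],"twist":[0,0,0],"grip":0},{"translation":[0,0,-30],"twist":[0,0,0],"grip":0},{"translation":[0,0,0],"twist":[0,0,0],"grip":0},{"translation":[0,0,0],"twist":[0,0,0],"grip":0},{"translation":[0,0,0],"twist":[0,0,0],"grip":0},{"translation":[0,0,0],"twist":[0,0,0],"grip":0},{"translation":[0,0,0],"twist":[0,0,0],"grip":0},{"translation":[0,0,0],"twist":[0,0,0],"grip":0},{"translation":[0,0,0],"twist":[0,0,0],"grip":0}]'
python3 - <<'E'
from h import *
st(); save('wrist','w2')
E
```

```text
t: 7.15
tool_pos: [0.6219, 0.1623, 0.1355]
orientation: [-1.832, -2.547, 0.012]
force: [-0.3, -0.4, -0.5]
opening: 0.0463
t 7.15 pos [0.6219 0.1623 0.1355] x [-0.318  0.948 -0.001] y [ 0.948  0.318 -0.008] z [-0.007 -0.004 -1.   ] F [-0.3 -0.4 -0.5] op 0.0463 q [ 0.18  0.28  1.42 -0.    1.45 -0.15]
{'vertical_fov': 69.24637802879214, 'cx': 322.76550493743014, 'cy': 237.96267816817533}
```

View pics/w2.png

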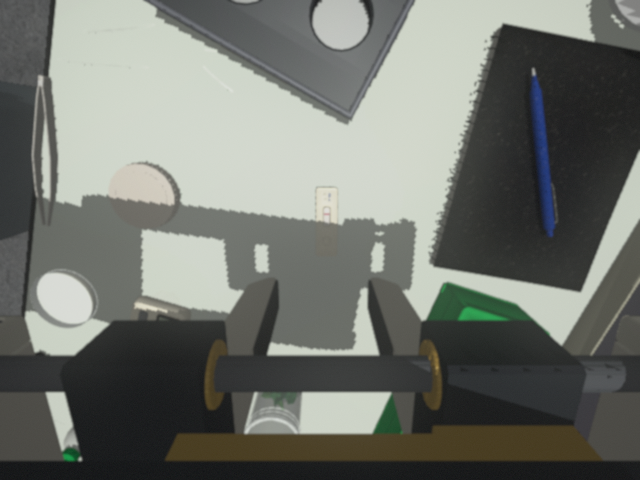

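```bash
python3 - <<'E'
from h import *
a=V('w2'); s=robot.read_state(); r=R.from_rotvec(s['orientation']).as_matrix()
for u,v in [(316,187),(338,187),(338,253),(316,253),(327,220)]: 
    p=a.onz(u,v,.005); print(np.round(p,4),np.round(a.pt(u,v),4))
print('cam in tool',np.round(r.T@(a.T[:3,3]-s['tool_pos']),4)); print(np.round(r.T@a.T[:3,:3],3)); A=V('w1')
print(np.round(A.T[:3,3],3))
# TCP projection
q=a.T[:3,:3].T@(np.array(s['tool_pos'])-a.T[:3,3]); print(q, a.c[0]+a.f*q[0]/-q[2], a.c[1]-a.f*q[1]/-q[2])
y=cv2.resize(a.p[160:330,220:440],None,fx=3.5,fy=3.5,interpolation=cv2.INTER_CUBIC)
cv2.imwrite('pics/c3.png',cv2.convertScaleAbs(y,alpha=1.5,beta=-50)[:,:,::-1])
E
```

```text
[0.6046 0.1911 0.005 ] [0.6046 0.1908 0.0027]
[0.6239 0.1976 0.005 ] [0.6242 0.1971 0.0009]
[0.6452 0.1367 0.005 ] [ 0.646   0.1348 -0.0008]
[0.6248 0.1298 0.005 ] [0.6248 0.1295 0.0042]
[0.6243 0.1646 0.005 ] [0.6245 0.1641 0.0027]
cam in tool [ 0.0799  0.0005 -0.1912]
[[-0.001  0.958  0.286]
 [ 1.     0.     0.001]
 [ 0.001  0.286 -0.958]]
[0.51  0.254 0.374]
[-0.00026125 -0.02177045 -0.20611413] 322.3249203858475 274.6771929831652
```

View pics/c3.png

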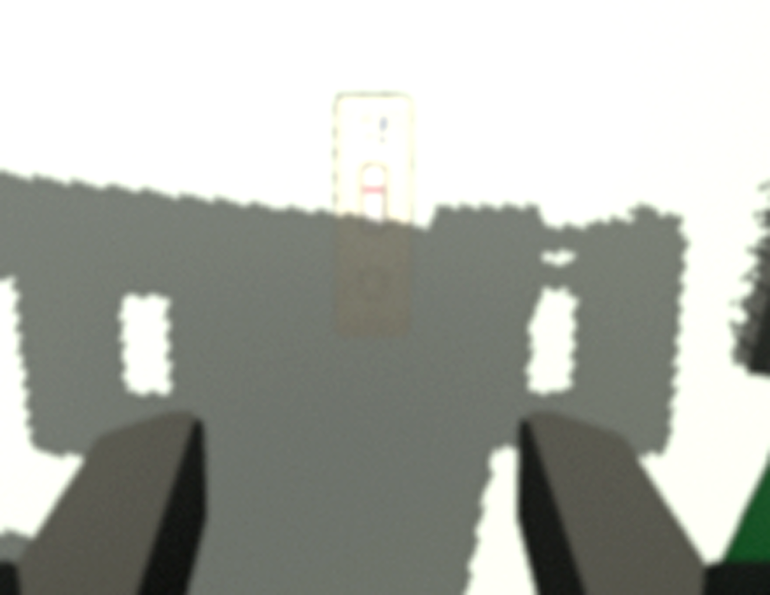

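```bash
python3 -m pendant '[{"translation":[0,2,20],"twist":[-0.006,0,0],"grip":-0.1},{"translation":[0,0,40],"twist":[0,0,0],"grip":-0.1},{"translation":[0,0,40],"twist":[0,0,0],"grip":-0.1},{"translation":[0,0,18],"twist":[0,0,0],"grip":-0.1},{"translation":[0,0,0],"twist":[0,0,0],"grip":-0.1},{"translation":[0,0,0],"twist":[0,0,0],"grip":-0.1},{"translation":[0,0,0],"twist":[0,0,0],"grip":-0.1},{"translation":[0,0,0],"twist":[0,0,0],"grip":-0.1},{"translation":[0,0,0],"twist":[0,0,0],"grip":-0.1},{"translation":[0,0,0],"twist":[0,0,0],"grip":-0.1}]'
python3 - <<'E'
from h import *
plan(.6243,.163,.0015,18.8)
E
```

```text
t: 8.2
tool_pos: [0.6282, 0.1636, 0.0202]
orientation: [1.83, 2.545, 0.007]
force: [0.2, 0.8, 0.4]
opening: 0.0417
t 8.2 pos [0.6282 0.1636 0.0202] x [-0.318  0.948 -0.003] y [0.948 0.318 0.007] z [ 0.008 -0.    -1.   ] F [0.2 0.8 0.4] op 0.0417 q [ 0.18  0.39  1.51 -0.    1.23 -0.15]
  shift mm [ 0.7 -4.  18.6] level twist [ 0.007  0.003 -0.   ] | turn tool z -0.004  shift after the turn [ 0.7 -4.  18.6]
```

```bash
python3 -m pendant '[{"translation":[1,-3,8],"twist":[0.006,0,0],"grip":-0.1},{"translation":[0,-1,8],"twist":[0,0,0],"grip":-0.1},{"translation":[0,0,4],"twist":[0,0,0],"grip":-0.1},{"translation":[0,0,0],"twist":[0,0,0],"grip":-0.1},{"translation":[0,0,0],"twist":[0,0,0],"grip":-0.1},{"translation":[0,0,0],"twist":[0,0,0],"grip":-0.1},{"translation":[0,0,0],"twist":[0,0,0],"grip":-0.1},{"translation":[0,0,0],"twist":[0,0,0],"grip":-0.1},{"translation":[0,0,0],"twist":[0,0,0],"grip":-0.1},{"translation":[0,0,0],"twist":[0,0,0],"grip":-0.1}]'
python3 - <<'E'
from h import *
plan(.6243,.163,.0015,18.8)
E
```

```text
t: 9.2
tool_pos: [0.6245, 0.1633, -0.0007]
orientation: [1.832, 2.548, 0.0]
force: [0.7, 0.2, 0.6]
opening: 0.0417
t 9.2 pos [ 0.6245  0.1633 -0.0007] x [-0.318  0.948 -0.003] y [0.948 0.318 0.002] z [ 0.003 -0.002 -1.   ] F [0.7 0.2 0.6] op 0.0417 q [ 0.18  0.41  1.52 -0.    1.2  -0.15]
  shift mm [-0.3 -0.3 -2.2] level twist [ 0.002  0.003 -0.   ] | turn tool z -0.004  shift after the turn [-0.3 -0.3 -2.2]
```

```bash
python3 -m pendant '[{"translation":[0,0,-1],"twist":[0,0,0],"grip":-0.5},{"translation":[0,0,0],"twist":[0,0,0],"grip":-1},{"translation":[0,0,0],"twist":[0,0,0],"grip":-1},{"translation":[0,0,0],"twist":[0,0,0],"grip":-1},{"translation":[0,0,0],"twist":[0,0,0],"grip":-1},{"translation":[0,0,0],"twist":[0,0,0],"grip":-1},{"translation":[0,0,0],"twist":[0,0,0],"grip":-1},{"translation":[0,0,0],"twist":[0,0,0],"grip":-1},{"translation":[0,0,0],"twist":[0,0,0],"grip":-1},{"translation":[0,0,0],"twist":[0,0,0],"grip":-1}]' 10
python3 - <<'E'
from h import *
plan(.6243,.163,.05,18.8)
E
```

```text
t: 10.2
tool_pos: [0.6247, 0.1634, 0.0007]
orientation: [1.832, 2.547, 0.001]
force: [0.2, -0.0, 0.6]
opening: 0.0003
t 10.2 pos [0.6247 0.1634 0.0007] x [-0.318  0.948 -0.003] y [0.948 0.318 0.003] z [ 0.004 -0.002 -1.   ] F [ 0.2 -0.   0.6] op 0.0003 q [ 0.18  0.41  1.52 -0.    1.21 -0.14]
  shift mm [ -0.4  -0.3 -49.3] level twist [ 0.003  0.003 -0.   ] | turn tool z -0.004  shift after the turn [ -0.4  -0.3 -49.3]
```

```bash
python3 - <<'E'
from h import *
save('wrist','w3'); save('scene','s3')
a=V('w3').p[180:420,180:480]; b=V('s3').p[160:280,240:390]
W=np.hstack([cv2.resize(a,(450,360)),cv2.resize(b,(450,360),interpolation=cv2.INTER_CUBIC)])[:, :]
cv2.imwrite('pics/c4.png',cv2.resize(W,(800,320))[:,:,::-1])
E
```

```text
{'vertical_fov': 69.24637802879214, 'cx': 322.76550493743014, 'cy': 237.96267816817533}
{'vertical_fov': 56.21170319732257, 'cx': 329.29488572544926, 'cy': 239.15658052829673}
```

View pics/c4.png

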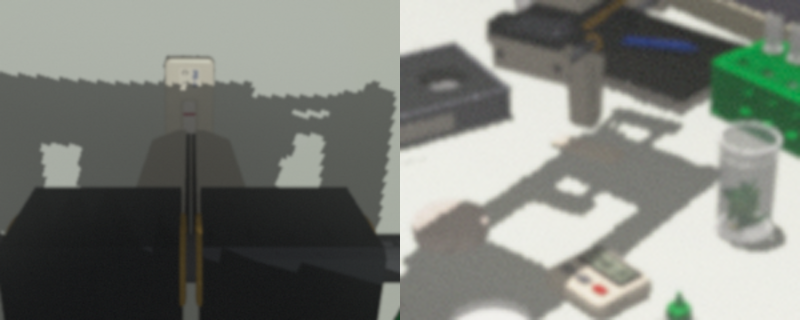

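```bash
python3 - <<'E'
from h import *
a=V('s3'); 
for v in range(196,220,2): print(v,[tuple(np.round(a.pt(u,v)*1e3).astype(int)) for u in (305,309,313)])
w=V('w3'); P=w.cloud(); m=(np.hypot(P[...,0]-.6245,P[...,1]-.163)<.03)&(P[...,2]<.06)&(P[...,2]>.008)&(w.d>0); print(m.sum(), np.round(np.percentile(P[m][:,2],[0,5,25,50]),4) if m.sum() else '')
E
```

```text
196 [(np.int64(608), np.int64(158), np.int64(60)), (np.int64(612), np.int64(149), np.int64(62)), (np.int64(628), np.int64(153), np.int64(55))]
198 [(np.int64(607), np.int64(157), np.int64(55)), (np.int64(611), np.int64(147), np.int64(58)), (np.int64(630), np.int64(155), np.int64(48))]
200 [(np.int64(608), np.int64(158), np.int64(50)), (np.int64(611), np.int64(148), np.int64(52)), (np.int64(628), np.int64(153), np.int64(44))]
202 [(np.int64(608), np.int64(158), np.int64(44)), (np.int64(613), np.int64(150), np.int64(45)), (np.int64(628), np.int64(154), np.int64(39))]
204 [(np.int64(610), np.int64(161), np.int64(37)), (np.int64(614), np.int64(151), np.int64(39)), (np.int64(628), np.int64(154), np.int64(33))]
206 [(np.int64(612), np.int64(163), np.int64(30)), (np.int64(614), np.int64(151), np.int64(34)), (np.int64(630), np.int64(155), np.int64(27))]
208 [(np.int64(644), np.int64(203), np.int64(-4)), (np.int64(650), np.int64(194), np.int64(-2)), (np.int64(658), np.int64(188), np.int64(-2))]
210 [(np.int64(637), np.int64(194), np.int64(-2)), (np.int64(643), np.int64(186), np.int64(-1)), (np.int64(652), np.int64(182), np.int64(-3))]
212 [(np.int64(624), np.int64(179), np.int64(3)), (np.int64(637), np.int64(179), np.int64(-2)), (np.int64(645), np.int64(173), np.int64(-2))]
214 [(np.int64(618), np.int64(172), np.int64(2)), (np.int64(626), np.int64(167), np.int64(2)), (np.int64(632), np.int64(158), np.int64(3))]
216 [(np.int64(612), np.int64(164), np.int64(3)), (np.int64(617), np.int64(155), np.int64(5)), (np.int64(625), np.int64(150), np.int64(4))]
218 [(np.int64(609), np.int64(162), np.int64(-1)), (np.int64(615), np.int64(153), np.int64(1)), (np.int64(619), np.int64(143), np.int64(4))]
1961 [0.0249 0.03   0.0386 0.0461]
```

```bash
python3 -m pendant '[{"translation":[0,0,0],"twist":[0,0,0],"grip":-0.1},{"translation":[0,0,0],"twist":[0,0,0],"grip":-0.1},{"translation":[0,0,0],"twist":[0,0,0],"grip":-0.1},{"translation":[0,0,0],"twist":[0,0,0],"grip":-0.1},{"translation":[0,0,6],"twist":[0,0,0],"grip":-0.1},{"translation":[0,0,6],"twist":[0,0,0],"grip":-0.1},{"translation":[0,0,4],"twist":[0,0,0],"grip":-0.1},{"translation":[0,0,0],"twist":[0,0,0],"grip":-0.1},{"translation":[0,0,0],"twist":[0,0,0],"grip":-0.1},{"translation":[0,0,0],"twist":[0,0,0],"grip":-0.1}]' 10
python3 - <<'E'
from h import *
plan(.6243,.163,-.022,18.8)
save('scene','s4'); a=V('s4'); P=a.cloud()
m=(abs(P[...,0]-.62)<.06)&(abs(P[...,1]-.165)<.04)&(P[...,2]>.009)&(P[...,2]<.1)
v,u=np.nonzero(m); print(len(v))
for c in range(u.min(),u.max()+1,2):
    k=v[u==c]
    if len(k): print(c,k.max(),np.round(a.pt(c,k.max())*1e3))
E
```

```text
t: 11.3
tool_pos: [0.6241, 0.1632, -0.0176]
orientation: [1.832, 2.548, -0.001]
force: [0.4, -0.1, -0.9]
opening: 0.042
t 11.3 pos [ 0.6241  0.1632 -0.0176] x [-0.318  0.948 -0.003] y [0.948 0.318 0.001] z [ 0.002 -0.002 -1.   ] F [ 0.4 -0.1 -0.9] op 0.042 q [ 0.18  0.43  1.53 -0.    1.18 -0.15]
  shift mm [-0.2  0.2  4.4] level twist [ 0.001  0.003 -0.   ] | turn tool z -0.004  shift after the turn [-0.2  0.2  4.4]
{'vertical_fov': 56.21170319732257, 'cx': 329.29488572544926, 'cy': 239.15658052829673}
457
298 209 [587. 158.  33.]
300 216 [589. 155.  15.]
302 217 [592. 151.  13.]
304 217 [593. 145.  15.]
306 218 [597. 143.  12.]
312 208 [642. 174.  10.]
314 208 [645. 170.  10.]
316 208 [645. 162.  13.]
318 208 [649. 160.  13.]
320 203 [658. 162.  22.]
324 178 [653. 143.  96.]
326 179 [655. 138.  95.]
328 178 [659. 136.  97.]
330 177 [667. 138.  96.]
332 175 [677. 142.  97.]
```

```bash
python3 -m pendant '[{"translation":[0,0,2],"twist":[0,0,0],"grip":-0.1},{"translation":[0,0,2],"twist":[0,0,0],"grip":-0.1},{"translation":[0,0,1],"twist":[0,0,0],"grip":-0.1},{"translation":[0,0,0],"twist":[0,0,0],"grip":-0.1},{"translation":[0,0,0],"twist":[0,0,0],"grip":-1},{"translation":[0,0,0],"twist":[0,0,0],"grip":-1},{"translation":[0,0,0],"twist":[0,0,0],"grip":-1},{"translation":[0,0,0],"twist":[0,0,0],"grip":-1},{"translation":[0,0,0],"twist":[0,0,0],"grip":-1},{"translation":[0,0,0],"twist":[0,0,0],"grip":-1}]' 10
```

```text
t: 12.35
tool_pos: [0.6248, 0.1633, -0.0222]
orientation: [1.832, 2.547, 0.001]
force: [0.3, 0.0, -0.1]
opening: 0.0205
```

```bash
python3 -m pendant '[{"translation":[0,0,-40],"twist":[0,0,0],"grip":-1},{"translation":[0,0,-50],"twist":[0,0,0],"grip":-1},{"translation":[0,0,-50],"twist":[0,0,0],"grip":-1},{"translation":[-20,-14,-10],"twist":[0,0,0],"grip":-1},{"translation":[-42,-28,0],"twist":[0,0,0],"grip":-1},{"translation":[-42,-28,0],"twist":[0,0,0],"grip":-1},{"translation":[-42,-28,0],"twist":[0,0,0],"grip":-1},{"translation":[-42,-28,0],"twist":[0,0,0],"grip":-1},{"translation":[-42,-28,0],"twist":[0,0,0],"grip":-1},{"translation":[-42,-28,0],"twist":[0,0,0],"grip":-1}]'
python3 - <<'E'
from h import *
plan(.494,-.32,.11,95.5)
E
```

```text
t: 13.35
tool_pos: [0.5393, -0.1498, 0.1355]
orientation: [1.816, 2.554, 0.003]
force: [0.9, -1.1, 0.4]
opening: 0.021
t 13.35 pos [ 0.5393 -0.1498  0.1355] x [-0.329  0.944 -0.005] y [0.944 0.329 0.006] z [ 0.008 -0.003 -1.   ] F [ 0.9 -1.1  0.4] op 0.021 q [-0.36  0.05  1.68  0.    1.4  -0.7 ]
  shift mm [-145.7  -98.8   25.7] level twist [ 0.006  0.005 -0.   ] | turn tool z -1.332  shift after the turn [  61.5 -165.2   24.2]
```

```bash
python3 -m pendant '[{"translation":[-48,-33,0],"twist":[0,0,0],"grip":-1},{"translation":[-48,-33,0],"twist":[0,0,0],"grip":-1},{"translation":[-48,-33,0],"twist":[0,0,0],"grip":-1},{"translation":[0,0,0],"twist":[0,0,-0.148],"grip":-1},{"translation":[0,0,0],"twist":[0,0,-0.148],"grip":-1},{"translation":[0,0,0],"twist":[0,0,-0.148],"grip":-1},{"translation":[0,0,0],"twist":[0,0,-0.148],"grip":-1},{"translation":[0,0,0],"twist":[0,0,-0.148],"grip":-1},{"translation":[0,0,0],"twist":[0,0,-0.148],"grip":-1},{"translation":[0,0,0],"twist":[0,0,-0.148],"grip":-1}]'
python3 -m pendant '[{"translation":[0,0,10],"twist":[0,0,-0.148],"grip":-1},{"translation":[0,0,10],"twist":[0,0,-0.148],"grip":-1},{"translation":[0,0,0],"twist":[0,0,0],"grip":-1},{"translation":[0,0,0],"twist":[0,0,0],"grip":-1},{"translation":[0,0,0],"twist":[0,0,0],"grip":-1},{"translation":[0,0,0],"twist":[0,0,0],"grip":-1},{"translation":[0,0,0],"twist":[0,0,0],"grip":-1},{"translation":[0,0,0],"twist":[0,0,0],"grip":-1},{"translation":[0,0,0],"twist":[0,0,0],"grip":-1},{"translation":[0,0,0],"twist":[0,0,0],"grip":-1}]'
python3 - <<'E'
from h import *
plan(.494,-.32,.06,95.5); save('wrist','w5')
E
```

```text
t: 14.35
tool_pos: [0.4948, -0.3038, 0.1369]
orientation: [0.294, 3.118, -0.009]
force: [-1.0, -0.3, -0.1]
opening: 0.0209
t: 15.35
tool_pos: [0.4962, -0.3047, 0.1194]
orientation: [-0.158, 3.125, -0.015]
force: [-0.4, -0.5, -0.3]
opening: 0.0207
t 15.35 pos [ 0.4962 -0.3047  0.1194] x [-0.995 -0.101 -0.012] y [-0.101  0.995 -0.01 ] z [ 0.013 -0.009 -1.   ] F [-0.4 -0.5 -0.3] op 0.0207 q [-0.64  0.11  1.64  0.    1.37 -2.31]
  shift mm [  4.4 -14.4  59.5] level twist [-0.01   0.012  0.   ] | turn tool z 0.005  shift after the turn [  4.3 -14.4  59.5]
{'vertical_fov': 69.24637802879214, 'cx': 322.76550493743014, 'cy': 237.96267816817533}
```

View pics/w5.png

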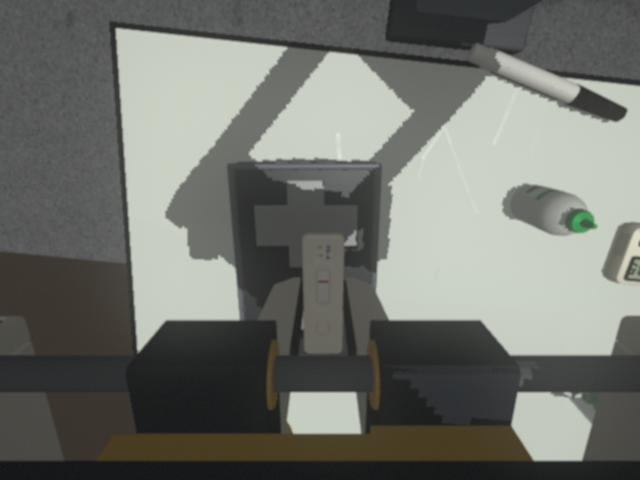

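```bash
python3 - <<'E'
from h import *
a=V('w5')
for n,u,v in [('L',254,226),('R',358,226),('armL',288,190),('armR',323,190),('top',306,181),('nt',270,205),('nb',270,247)]:
    print(n,np.round(a.onz(u,v,.020),4),np.round(a.onz(u,v,.028),4),np.round(a.pt(u,v),4))
y=cv2.resize(a.p[150:300,220:395],None,fx=4,fy=4,interpolation=cv2.INTER_CUBIC)
cv2.imwrite('pics/c5.png',cv2.convertScaleAbs(y,alpha=1.6,beta=0)[:,:,::-1])
# card in hand: end at v 232..353 centre
s=robot.read_state(); print('card pts',np.round(a.pt(323,240),4),np.round(a.pt(323,345),4),np.round(a.pt(323,300),4))
print(a.onz(323,233,.145-.0),)
E
```

```text
L [ 0.4998 -0.3652  0.02  ] [ 0.4975 -0.3637  0.028 ] [ 0.4991 -0.3647  0.0223]
R [ 0.4906 -0.2758  0.02  ] [ 0.4885 -0.2767  0.028 ] [ 0.4883 -0.2768  0.0285]
armL [ 0.4656 -0.3381  0.02  ] [ 0.4642 -0.3373  0.028 ] [ 0.4656 -0.3381  0.02  ]
armR [ 0.4626 -0.3089  0.02  ] [ 0.4613 -0.309   0.028 ] [ 0.4624 -0.3089  0.0216]
top [ 0.4566 -0.3237  0.02  ] [ 0.4554 -0.3234  0.028 ] [ 0.4565 -0.3237  0.0204]
nt [ 0.4799 -0.3524  0.02  ] [ 0.4781 -0.3513  0.028 ] [ 0.4799 -0.3524  0.0201]
nb [ 0.5175 -0.3503  0.02  ] [ 0.5147 -0.3492  0.028 ] [ 0.5157 -0.3496  0.0252]
card pts [ 0.4663 -0.3074  0.1464] [ 0.5262 -0.3013  0.146 ] [ 0.4994 -0.304   0.1453]
[ 0.46313536 -0.3076883   0.145     ]
```

View pics/c5.png

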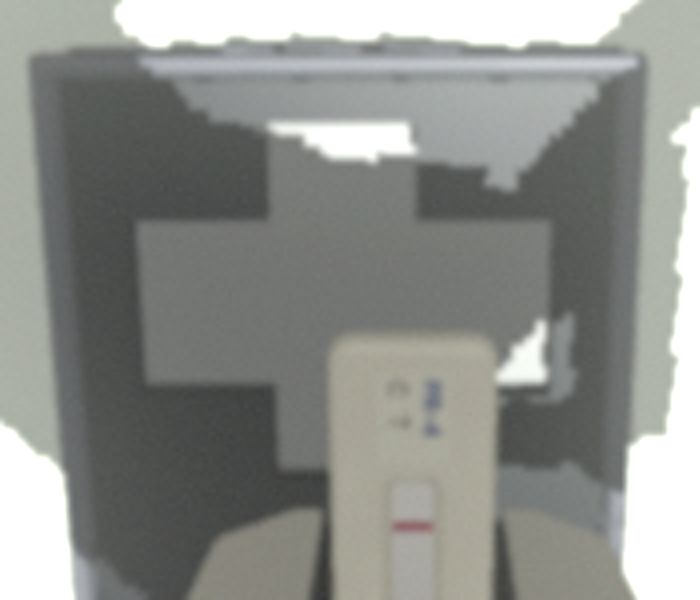

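```bash
python3 -m pendant '[{"translation":[3,-11,0],"twist":[-0.010,0.012,0],"grip":-1},{"translation":[1,-5,0],"twist":[0,0,0],"grip":-1},{"translation":[0,0,30],"twist":[0,0,0],"grip":-1},{"translation":[0,0,30],"twist":[0,0,0],"grip":-1},{"translation":[0,0,16],"twist":[0,0,0],"grip":-1},{"translation":[0,0,0],"twist":[0,0,0],"grip":-1},{"translation":[0,0,0],"twist":[0,0,0],"grip":-1},{"translation":[0,0,0],"twist":[0,0,0],"grip":-1},{"translation":[0,0,0],"twist":[0,0,0],"grip":-1},{"translation":[0,0,0],"twist":[0,0,0],"grip":-1}]'
python3 - <<'E'
from h import *
plan(.4945,-.3205,-.001,95.8)
E
```

```text
t: 16.4
tool_pos: [0.4967, -0.3236, 0.0462]
orientation: [-0.156, 3.131, -0.008]
force: [0.9, -0.6, -0.6]
opening: 0.0205
t 16.4 pos [ 0.4967 -0.3236  0.0462] x [-0.995 -0.1   -0.006] y [-0.1    0.995 -0.005] z [ 0.007 -0.005 -1.   ] F [ 0.9 -0.6 -0.6] op 0.0205 q [-0.66  0.22  1.67  0.    1.25 -2.34]
  shift mm [ 2.2  3.6 47.1] level twist [-0.005  0.006  0.   ] | turn tool z -0.001  shift after the turn [ 2.2  3.6 47.1]
```

```bash
python3 -m pendant '[{"translation":[2,3,0],"twist":[-0.005,0.006,0],"grip":-1},{"translation":[0,0,0],"twist":[0,0,0],"grip":-1},{"translation":[0,0,10],"twist":[0,0,0],"grip":-1},{"translation":[0,0,10],"twist":[0,0,0],"grip":-1},{"translation":[0,0,5],"twist":[0,0,0],"grip":-1},{"translation":[0,0,0],"twist":[0,0,0],"grip":-1},{"translation":[0,0,0],"twist":[0,0,0],"grip":-1},{"translation":[0,0,0],"twist":[0,0,0],"grip":-1},{"translation":[0,0,0],"twist":[0,0,0],"grip":-1},{"translation":[0,0,0],"twist":[0,0,0],"grip":-1}]'
python3 - <<'E'
from h import *
plan(.4945,-.3205,-.001,95.8)
E
```

```text
t: 17.4
tool_pos: [0.4947, -0.3209, 0.0198]
orientation: [-0.157, 3.137, -0.001]
force: [-0.3, 1.0, 0.7]
opening: 0.0206
t 17.4 pos [ 0.4947 -0.3209  0.0198] x [-0.995 -0.1   -0.001] y [-0.1    0.995 -0.001] z [ 0.001 -0.001 -1.   ] F [-0.3  1.   0.7] op 0.0206 q [-0.66  0.25  1.68 -0.    1.21 -2.33]
  shift mm [ 0.2  0.5 20.8] level twist [-0.001  0.001 -0.   ] | turn tool z -0.001  shift after the turn [ 0.2  0.5 20.8]
```

```bash
python3 -m pendant '[{"translation":[0,0,8],"twist":[0,0,0],"grip":-1},{"translation":[0,0,8],"twist":[0,0,0],"grip":-1},{"translation":[0,0,4],"twist":[0,0,0],"grip":-1},{"translation":[0,0,0],"twist":[0,0,0],"grip":-1},{"translation":[0,0,0],"twist":[0,0,0],"grip":-1},{"translation":[0,0,0],"twist":[0,0,0],"grip":-1},{"translation":[0,0,0],"twist":[0,0,0],"grip":-1},{"translation":[0,0,0],"twist":[0,0,0],"grip":-1},{"translation":[0,0,0],"twist":[0,0,0],"grip":-1},{"translation":[0,0,0],"twist":[0,0,0],"grip":-1}]'
```

```text
t: 18.4
tool_pos: [0.4952, -0.3213, -0.0014]
orientation: [-0.157, 3.136, -0.002]
force: [-0.1, 0.1, -0.9]
opening: 0.0202
```

```bash
python3 -m pendant '[{"translation":[0,0,0],"twist":[0,0,0],"grip":-0.3},{"translation":[0,0,0],"twist":[0,0,0],"grip":-0.3},{"translation":[0,0,0],"twist":[0,0,0],"grip":-0.3},{"translation":[0,0,-15],"twist":[0,0,0],"grip":-0.3},{"translation":[0,0,-40],"twist":[0,0,0],"grip":-0.3},{"translation":[0,0,-45],"twist":[0,0,0],"grip":1},{"translation":[0,0,-30],"twist":[0,0,0],"grip":1},{"translation":[0,0,0],"twist":[0,0,0],"grip":1},{"translation":[0,0,0],"twist":[0,0,0],"grip":1},{"translation":[0,0,0],"twist":[0,0,0],"grip":1}]'
python3 - <<'E'
from h import *
plan(.459,-.121,.11); save('wrist','w6'); a=V('w6'); P=a.cloud()
def blob(n,x,y,z0,z1,r):
    m=(abs(P[...,2]-(z0+z1)/2)<(z1-z0)/2)&(np.hypot(P[...,0]-x,P[...,1]-y)<r); q=P[m]*1e3
    if len(q): print(n,len(q),'min',np.round(np.percentile(q,1,0)),'max',np.round(np.percentile(q,99,0)))
blob('drop',.459,-.122,.02,.045,.04);blob('droptop',.459,-.122,.045,.1,.04)
E
```

```text
t: 19.4
tool_pos: [0.4946, -0.3208, 0.1383]
orientation: [-0.157, 3.135, -0.004]
force: [-0.2, -0.3, -0.1]
opening: 0.0681
t 19.4 pos [ 0.4946 -0.3208  0.1383] x [-0.995 -0.1   -0.002] y [-0.1    0.995 -0.002] z [ 0.003 -0.002 -1.   ] F [-0.2 -0.3 -0.1] op 0.0681 q [-0.66  0.13  1.59 -0.    1.42 -2.33]
  shift mm [ 15.5 202.5  27.8] level twist [-0.002  0.002  0.   ] 
{'vertical_fov': 69.24637802879214, 'cx': 322.76550493743014, 'cy': 237.96267816817533}
drop 696 min [ 441. -142.   20.] max [ 473. -125.   45.]
droptop 1597 min [ 442. -142.   45.] max [ 472. -118.   81.]
```

View pics/w6.png

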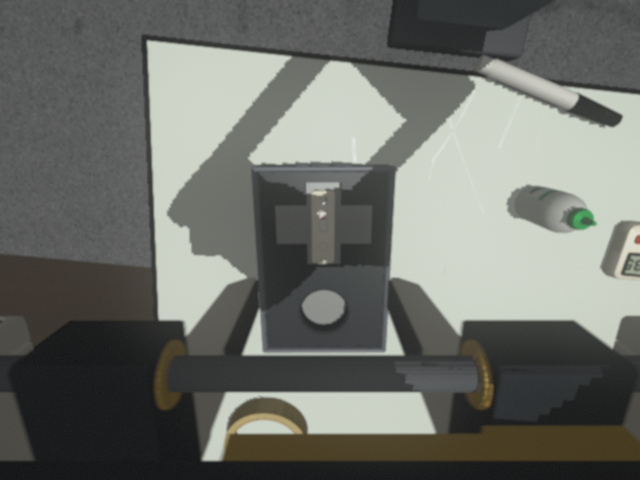

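```bash
python3 -m pendant '[{"translation":[4,45,0],"twist":[0,0,0],"grip":1},{"translation":[4,48,0],"twist":[0,0,0],"grip":1},{"translation":[4,48,0],"twist":[0,0,0],"grip":1},{"translation":[4,48,0],"twist":[0,0,0],"grip":1},{"translation":[1,10,0],"twist":[0,0,0],"grip":1},{"translation":[0,0,10],"twist":[0,0,0],"grip":1},{"translation":[0,0,20],"twist":[0,0,0],"grip":1},{"translation":[0,0,10],"twist":[0,0,0],"grip":1},{"translation":[0,0,0],"twist":[0,0,0],"grip":1},{"translation":[0,0,0],"twist":[0,0,0],"grip":1}]'
python3 - <<'E'
from h import *
plan(.458,-.124,.002,95)
save('wrist','w7'); a=V('w7'); P=a.cloud()
for z0,z1 in [(.012,.045),(.05,.085)]:
    m=(P[...,2]>z0)&(P[...,2]<z1)&(np.hypot(P[...,0]-.458,P[...,1]+.124)<.035); q=P[m]*1e3
    if len(q): print(len(q),'min',np.round(np.percentile(q,1,0)),'max',np.round(np.percentile(q,99,0)))
E
```

```text
t: 20.45
tool_pos: [0.4482, -0.1185, 0.082]
orientation: [0.15, -3.121, -0.011]
force: [0.2, -0.3, -0.0]
opening: 0.0931
t 20.45 pos [ 0.4482 -0.1185  0.082 ] x [-0.995 -0.096  0.017] y [-0.096  0.995  0.008] z [-0.018  0.006 -1.   ] F [ 0.2 -0.3 -0. ] op 0.0931 q [-0.37 -0.14  1.97 -0.    1.34 -2.04]
  shift mm [-10.5  -7.   79.8] level twist [ 0.008 -0.017 -0.   ] | turn tool z 0.008  shift after the turn [-10.6  -7.   79.8]
{'vertical_fov': 69.24637802879214, 'cx': 322.76550493743014, 'cy': 237.96267816817533}
511 min [ 441. -141.   13.] max [ 453. -110.   45.]
1586 min [ 443. -139.   50.] max [ 468. -111.   81.]
```

```bash
python3 -m pendant '[{"translation":[-10,-6,0],"twist":[0.008,-0.017,0],"grip":1},{"translation":[0,0,0],"twist":[0,0,0],"grip":1},{"translation":[0,0,15],"twist":[0,0,0],"grip":1},{"translation":[0,0,10],"twist":[0,0,0],"grip":1},{"translation":[0,0,0],"twist":[0,0,0],"grip":1},{"translation":[0,0,0],"twist":[0,0,0],"grip":1},{"translation":[0,0,0],"twist":[0,0,0],"grip":1},{"translation":[0,0,0],"twist":[0,0,0],"grip":1},{"translation":[0,0,0],"twist":[0,0,0],"grip":1},{"translation":[0,0,0],"twist":[0,0,0],"grip":1}]'
python3 - <<'E'
from h import *
plan(.458,-.125,.002,95)
E
```

```text
t: 21.5
tool_pos: [0.4639, -0.1268, 0.0613]
orientation: [-0.148, 3.129, -0.007]
force: [-0.2, 0.5, 0.6]
opening: 0.0932
t 21.5 pos [ 0.4639 -0.1268  0.0613] x [-0.996 -0.094 -0.009] y [-0.094  0.996 -0.005] z [ 0.01  -0.004 -1.   ] F [-0.2  0.5  0.6] op 0.0932 q [-0.37 -0.1   1.97 -0.    1.26 -2.04]
  shift mm [ 6.3  2.6 59.2] level twist [-0.005  0.009  0.   ] | turn tool z 0.007  shift after the turn [ 6.3  2.6 59.2]
```

```bash
python3 -m pendant '[{"translation":[5,2,0],"twist":[-0.005,0.009,0],"grip":1},{"translation":[0,0,0],"twist":[0,0,0],"grip":1},{"translation":[0,0,12],"twist":[0,0,0],"grip":1},{"translation":[0,0,15],"twist":[0,0,0],"grip":1},{"translation":[0,0,15],"twist":[0,0,0],"grip":1},{"translation":[0,0,8],"twist":[0,0,0],"grip":1},{"translation":[0,0,0],"twist":[0,0,0],"grip":1},{"translation":[0,0,0],"twist":[0,0,0],"grip":1},{"translation":[0,0,0],"twist":[0,0,0],"grip":1},{"translation":[0,0,0],"twist":[0,0,0],"grip":1}]'
python3 - <<'E'
from h import *
plan(.458,-.125,.002,95)
E
```

```text
t: 22.5
tool_pos: [0.4583, -0.1252, 0.008]
orientation: [0.148, -3.138, -0.001]
force: [0.7, -0.6, -0.8]
opening: 0.093
t 22.5 pos [ 0.4583 -0.1252  0.008 ] x [-0.996 -0.094  0.   ] y [-0.094  0.996  0.   ] z [-0.  0. -1.] F [ 0.7 -0.6 -0.8] op 0.093 q [-0.37 -0.03  2.01  0.    1.16 -2.04]
  shift mm [0.3 0.2 6. ] level twist [ 0. -0.  0.] | turn tool z 0.007  shift after the turn [0.3 0.2 6. ]
```

Lower 6 mm and close; then lift.

```bash
python3 -m pendant '[{"translation":[0,0,6],"twist":[0,0,0],"grip":1},{"translation":[0,0,0],"twist":[0,0,0],"grip":-1},{"translation":[0,0,0],"twist":[0,0,0],"grip":-1},{"translation":[0,0,0],"twist":[0,0,0],"grip":-1},{"translation":[0,0,0],"twist":[0,0,0],"grip":-1},{"translation":[0,0,0],"twist":[0,0,0],"grip":-1},{"translation":[0,0,0],"twist":[0,0,0],"grip":-1},{"translation":[0,0,0],"twist":[0,0,0],"grip":-1},{"translation":[0,0,0],"twist":[0,0,0],"grip":-1},{"translation":[0,0,0],"twist":[0,0,0],"grip":-1}]' 15
python3 - <<'E'
from h import *
plan(.5806,-.312,.1,95.7)
E
```

```text
t: 23.5
tool_pos: [0.4597, -0.1256, 0.0031]
orientation: [-0.148, 3.135, -0.001]
force: [-0.4, -0.1, 0.6]
opening: 0.0321
t 23.5 pos [ 0.4597 -0.1256  0.0031] x [-0.996 -0.094 -0.003] y [-0.094  0.996 -0.001] z [ 0.003 -0.001 -1.   ] F [-0.4 -0.1  0.6] op 0.0321 q [-0.37 -0.02  2.01  0.    1.15 -2.04]
  shift mm [-103.1 -197.   -96.5] level twist [-0.001  0.003  0.   ] | turn tool z -0.005  shift after the turn [-102.1 -197.5  -96.5]
```

```bash
python3 -m pendant '[{"translation":[0,0,-20],"twist":[0,0,0],"grip":-1},{"translation":[0,0,-35],"twist":[0,0,0],"grip":-1},{"translation":[0,0,-20],"twist":[0,0,0],"grip":-1},{"translation":[-12,-22,0],"twist":[0,0,0],"grip":-1},{"translation":[-22,-42,0],"twist":[0,0,0],"grip":-1},{"translation":[-22,-42,0],"twist":[0,0,0],"grip":-1},{"translation":[-22,-42,0],"twist":[0,0,0],"grip":-1},{"translation":[-15,-28,0],"twist":[0,0,0],"grip":-1},{"translation":[-4,-8,0],"twist":[0,0,0],"grip":-1},{"translation":[0,0,0],"twist":[0,0,0],"grip":-1}]'
python3 -m pendant '[{"translation":[0,0,0],"twist":[0,0,0],"grip":-1},{"translation":[0,0,0],"twist":[0,0,0],"grip":-1},{"translation":[0,0,0],"twist":[0,0,0],"grip":-1},{"translation":[0,0,0],"twist":[0,0,0],"grip":-1},{"translation":[0,0,0],"twist":[0,0,0],"grip":-1},{"translation":[0,0,0],"twist":[0,0,0],"grip":-1},{"translation":[0,0,0],"twist":[0,0,0],"grip":-1},{"translation":[0,0,0],"twist":[0,0,0],"grip":-1},{"translation":[0,0,0],"twist":[0,0,0],"grip":-1},{"translation":[0,0,0],"twist":[0,0,0],"grip":-1}]'
python3 - <<'E'
from h import *
plan(.5806,-.312,.02,95.7)
save('wrist','w8'); a=V('w8'); b=V('w6'); print('well',[np.round(b.onz(u,v,.028),4) for u,v in ((301,307),(346,307),(323,289),(323,326))])
P=a.cloud(); s=robot.read_state()
for z0,z1 in [(.05,.08),(.08,.105),(.12,.16)]:
    m=(P[...,2]>z0)&(P[...,2]<z1)&(np.hypot(P[...,0]-s['tool_pos'][0],P[...,1]-s['tool_pos'][1])<.03); q=P[m]*1e3
    if len(q): print(len(q),'min',np.round(np.percentile(q,1,0)),'max',np.round(np.percentile(q,99,0)))
E
```

```text
t: 24.5
tool_pos: [0.5767, -0.3057, 0.0794]
orientation: [-0.151, 3.136, -0.001]
force: [-0.5, 0.1, -0.9]
opening: 0.0325
t: 25.5
tool_pos: [0.5753, -0.3019, 0.0795]
orientation: [-0.155, 3.137, 0.001]
force: [-0.6, 0.1, 0.1]
opening: 0.0322
t 25.5 pos [ 0.5753 -0.3019  0.0795] x [-0.995 -0.099 -0.001] y [-0.099  0.995  0.001] z [ 0.001  0.001 -1.   ] F [-0.6  0.1  0.1] op 0.0322 q [-0.56  0.34  1.46  0.    1.34 -2.23]
  shift mm [ -4.2 -10.6  59.5] level twist [0.001 0.001 0.   ] | turn tool z -0.001  shift after the turn [ -4.2 -10.6  59.5]
{'vertical_fov': 69.24637802879214, 'cx': 322.76550493743014, 'cy': 237.96267816817533}
well [array([ 0.5763, -0.334 ,  0.028 ]), array([ 0.5719, -0.291 ,  0.028 ]), array([ 0.5553, -0.3149,  0.028 ]), array([ 0.5947, -0.3109,  0.028 ])]
31 min [ 557. -318.   77.] max [ 568. -291.   80.]
797 min [ 556. -318.   80.] max [ 569. -287.  105.]
7627 min [ 558. -330.  121.] max [ 582. -276.  159.]
```

View pics/w8.png

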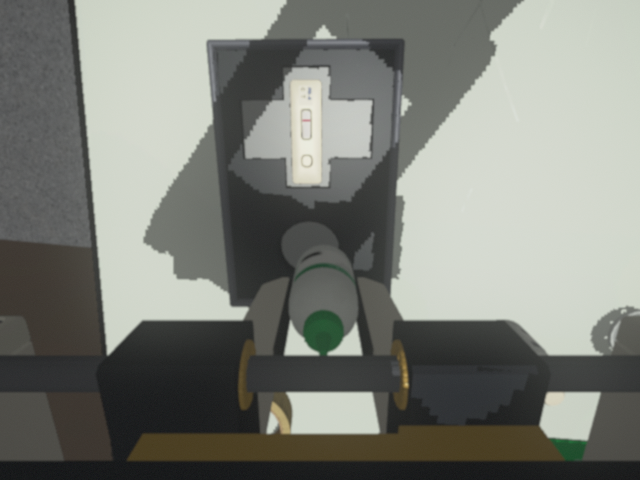

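```bash
python3 -m pendant '[{"translation":[-4,-8,0],"twist":[0,0,0],"grip":-1},{"translation":[-1,-3,0],"twist":[0,0,0],"grip":-1},{"translation":[0,0,10],"twist":[0,0,0],"grip":-1},{"translation":[0,0,15],"twist":[0,0,0],"grip":-1},{"translation":[0,0,5],"twist":[0,0,0],"grip":-1},{"translation":[0,0,0],"twist":[0,0,0],"grip":-1},{"translation":[0,0,0],"twist":[0,0,0],"grip":-1},{"translation":[0,0,0],"twist":[0,0,0],"grip":-1},{"translation":[0,0,0],"twist":[0,0,0],"grip":-1},{"translation":[0,0,0],"twist":[0,0,0],"grip":-1}]'
python3 - <<'E'
from h import *
b=V('w8'); print('well',[np.round(b.onz(u,v,.028),4) for u,v in ((281,243),(341,243),(308,222))])
C=np.array([b.onz(u,v,.02)[:2] for u,v in ((288,67),(330,67),(328,188),(287,187))]); print(C,C.mean(0))
l=C[2]+C[3]-C[0]-C[1]; l/=np.linalg.norm(l); print('well by model',C.mean(0)+.086*l)
plan(.581,-.3115,.018,95.7)
E
```

```text
t: 26.55
tool_pos: [0.5812, -0.3131, 0.0454]
orientation: [0.155, -3.137, -0.003]
force: [-0.5, 0.4, -1.0]
opening: 0.0323
well [array([ 0.575 , -0.3326,  0.028 ]), array([ 0.5707, -0.289 ,  0.028 ]), array([ 0.5573, -0.3143,  0.028 ])]
[[ 0.45630716 -0.33654987]
 [ 0.45360259 -0.30913054]
 [ 0.53275054 -0.30230603]
 [ 0.53492846 -0.33179042]] [ 0.49439719 -0.31994421]
well by model [ 0.58016631 -0.31364675]
t 26.55 pos [ 0.5812 -0.3131  0.0454] x [-0.995 -0.098  0.001] y [-0.098  0.995  0.002] z [-0.001  0.002 -1.   ] F [-0.5  0.4 -1. ] op 0.0323 q [-0.57  0.4   1.45  0.    1.3  -2.24]
  shift mm [ 0.   1.5 27.4] level twist [ 0.002 -0.001  0.   ] | turn tool z -0.001  shift after the turn [-0.   1.5 27.4]
```

```bash
python3 -m pendant '[{"translation":[0,1,5],"twist":[0,0,0],"grip":-1},{"translation":[0,0,8],"twist":[0,0,0],"grip":-1},{"translation":[0,0,8],"twist":[0,0,0],"grip":-1},{"translation":[0,0,6],"twist":[0,0,0],"grip":-1},{"translation":[0,0,2],"twist":[0,0,0],"grip":-1},{"translation":[0,0,0],"twist":[0,0,0],"grip":-1},{"translation":[0,0,0],"twist":[0,0,0],"grip":-1},{"translation":[0,0,0],"twist":[0,0,0],"grip":-1},{"translation":[0,0,0],"twist":[0,0,0],"grip":-1},{"translation":[0,0,0],"twist":[0,0,0],"grip":-1}]'
```

```text
t: 27.55
tool_pos: [0.5819, -0.3121, 0.0151]
orientation: [-0.155, 3.137, 0.002]
force: [-0.6, 0.8, 1.3]
opening: 0.032
```

```bash
python3 -m pendant '[{"translation":[0,0,0],"twist":[0,0,0],"grip":0.3},{"translation":[0,0,0],"twist":[0,0,0],"grip":0.3},{"translation":[0,0,0],"twist":[0,0,0],"grip":0.3},{"translation":[0,0,-15],"twist":[0,0,0],"grip":0.3},{"translation":[0,0,-35],"twist":[0,0,0],"grip":0.3},{"translation":[0,0,-40],"twist":[0,0,0],"grip":1},{"translation":[0,0,-40],"twist":[0,0,0],"grip":1},{"translation":[0,0,0],"twist":[0,0,0],"grip":1},{"translation":[0,0,0],"twist":[0,0,0],"grip":1},{"translation":[0,0,0],"twist":[0,0,0],"grip":1}]'
python3 - <<'E'
from h import *
plan(.636,-.02,.12,92)
a=robot.read_camera; save('wrist','w9'); a=V('w9'); P=a.cloud()
for z0,z1 in [(.015,.04),(.04,.06),(.08,.105)]:
    m=(P[...,2]>z0)&(P[...,2]<z1)&(np.hypot(P[...,0]-.58,P[...,1]+.312)<.022); q=P[m]*1e3
    if len(q): print(len(q),'min',np.round(np.percentile(q,1,0)),'max',np.round(np.percentile(q,99,0)),np.round(np.median(q,0)))
E
```

```text
t: 28.55
tool_pos: [0.5813, -0.3121, 0.1541]
orientation: [-0.155, 3.137, 0.001]
force: [0.0, 0.5, 0.1]
opening: 0.0918
t 28.55 pos [ 0.5813 -0.3121  0.1541] x [-0.995 -0.099 -0.001] y [-0.099  0.995  0.001] z [ 0.001  0.001 -1.   ] F [0.  0.5 0.1] op 0.0918 q [-0.57  0.31  1.35  0.    1.48 -2.24]
  shift mm [-83.1 285.3  34.4] level twist [ 0.001  0.001 -0.   ] | turn tool z 0.064  shift after the turn [-64.8 290.   34.4]
{'vertical_fov': 69.24637802879214, 'cx': 322.76550493743014, 'cy': 237.96267816817533}
157 min [ 563. -331.   16.] max [ 592. -291.   40.] [ 565. -314.   28.]
216 min [ 563. -328.   40.] max [ 583. -296.   60.] [ 565. -314.   52.]
321 min [ 572. -320.   80.] max [ 587. -305.   94.] [ 578. -313.   83.]
```

```bash
python3 -m pendant '[{"translation":[-7,24,0],"twist":[0,0,0],"grip":1},{"translation":[-13,45,0],"twist":[0,0,0],"grip":1},{"translation":[-13,45,0],"twist":[0,0,0],"grip":1},{"translation":[-13,45,0],"twist":[0,0,0],"grip":1},{"translation":[-13,45,0],"twist":[0,0,0],"grip":1},{"translation":[-13,45,0],"twist":[0,0,0],"grip":1},{"translation":[-8,28,0],"twist":[0,0,0],"grip":1},{"translation":[-3,8,0],"twist":[0,0,0],"grip":1},{"translation":[0,0,0],"twist":[0,0,0],"grip":1},{"translation":[0,0,0],"twist":[0,0,0],"grip":1}]'
python3 - <<'E'
from h import *
plan(.636,-.02,.075,95.7)
save('wrist','w10'); a=V('w10'); P=a.cloud()
for z0,z1 in [(.02,.07),(.07,.082),(.082,.1)]:
    m=(P[...,2]>z0)&(P[...,2]<z1)&(np.hypot(P[...,0]-.636,P[...,1]+.02)<.045); q=P[m]*1e3
    if len(q): print(len(q),'min',np.round(np.percentile(q,1,0)),'max',np.round(np.percentile(q,99,0)),np.round(np.median(q,0)))
E
```

```text
t: 29.6
tool_pos: [0.6277, -0.0097, 0.1373]
orientation: [0.148, -3.114, -0.012]
force: [-0.4, -1.3, -0.3]
opening: 0.0926
t 29.6 pos [ 0.6277 -0.0097  0.1373] x [-0.995 -0.095  0.024] y [-0.095  0.995  0.009] z [-0.025  0.007 -1.   ] F [-0.4 -1.3 -0.3] op 0.0926 q [-0.1   0.26  1.44  0.    1.46 -1.77]
  shift mm [ -8.8 -11.6  62. ] level twist [ 0.009 -0.024  0.   ] | turn tool z -0.005  shift after the turn [ -8.7 -11.6  62. ]
{'vertical_fov': 69.24637802879214, 'cx': 322.76550493743014, 'cy': 237.96267816817533}
2230 min [612. -42.  21.] max [657.   1.  69.] [643. -19.  40.]
507 min [611. -42.  70.] max [657.   1.  82.] [650. -21.  76.]
964 min [610. -45.  82.] max [659.   4.  88.] [635. -20.  86.]
```

View pics/w10.png

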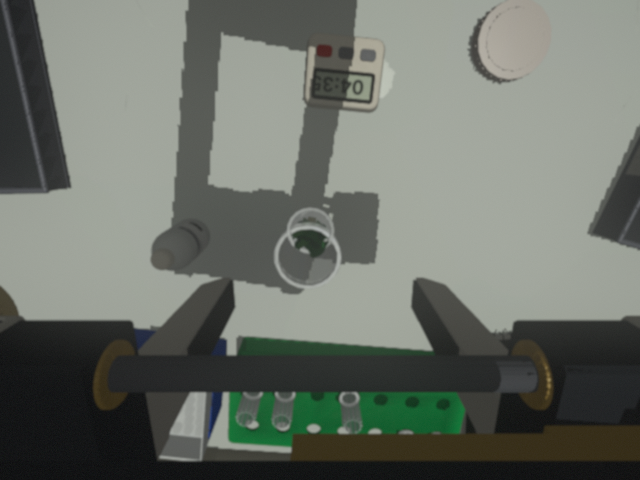

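```bash
python3 -m pendant '[{"translation":[-6,-8,0],"twist":[0.009,-0.024,-0.005],"grip":1},{"translation":[0,-2,0],"twist":[0,0,0],"grip":1},{"translation":[0,0,15],"twist":[0,0,0],"grip":1},{"translation":[0,0,20],"twist":[0,0,0],"grip":1},{"translation":[0,0,8],"twist":[0,0,0],"grip":1},{"translation":[0,0,0],"twist":[0,0,0],"grip":1},{"translation":[0,0,0],"twist":[0,0,0],"grip":1},{"translation":[0,0,0],"twist":[0,0,0],"grip":1},{"translation":[0,0,0],"twist":[0,0,0],"grip":1},{"translation":[0,0,0],"twist":[0,0,0],"grip":1}]'
python3 - <<'E'
from h import *
plan(.6345,-.0205,.005,95.7)
E
```

```text
t: 30.65
tool_pos: [0.6354, -0.0273, 0.0921]
orientation: [-0.144, 3.134, -0.003]
force: [0.1, 0.4, -0.3]
opening: 0.0929
t 30.65 pos [ 0.6354 -0.0273  0.0921] x [-0.996 -0.092 -0.004] y [-0.092  0.996 -0.002] z [ 0.004 -0.002 -1.   ] F [ 0.1  0.4 -0.3] op 0.0929 q [-0.12  0.29  1.5  -0.    1.35 -1.78]
  shift mm [ 0.6  7.  87.1] level twist [-0.002  0.004 -0.   ] | turn tool z -0.008  shift after the turn [ 0.5  7.  87.1]
```

```bash
python3 -m pendant '[{"translation":[0,5,0],"twist":[-0.002,0.004,0],"grip":1},{"translation":[0,1,0],"twist":[0,0,0],"grip":1},{"translation":[0,0,10],"twist":[0,0,0],"grip":1},{"translation":[0,0,18],"twist":[0,0,0],"grip":1},{"translation":[0,0,18],"twist":[0,0,0],"grip":1},{"translation":[0,0,18],"twist":[0,0,0],"grip":1},{"translation":[0,0,14],"twist":[0,0,0],"grip":1},{"translation":[0,0,5],"twist":[0,0,0],"grip":1},{"translation":[0,0,0],"twist":[0,0,0],"grip":1},{"translation":[0,0,0],"twist":[0,0,0],"grip":1}]'
python3 - <<'E'
from h import *
plan(.6345,-.0205,.005,95.7)
E
```

```text
t: 31.65
tool_pos: [0.6358, -0.02, 0.0051]
orientation: [-0.146, 3.136, -0.001]
force: [0.4, -0.6, 0.9]
opening: 0.0929
t 31.65 pos [ 0.6358 -0.02    0.0051] x [-0.996 -0.093 -0.002] y [-0.093  0.996 -0.001] z [ 0.002 -0.    -1.   ] F [ 0.4 -0.6  0.9] op 0.0929 q [-0.11  0.38  1.55 -0.    1.21 -1.78]
  shift mm [ 1.4 -0.4  0.1] level twist [-0.001  0.002  0.   ] | turn tool z -0.006  shift after the turn [ 1.4 -0.4  0.1]
```

```bash
python3 -m pendant '[{"translation":[1,0,0],"twist":[0,0,0],"grip":0.3},{"translation":[0,0,0],"twist":[0,0,0],"grip":-1},{"translation":[0,0,0],"twist":[0,0,0],"grip":-1},{"translation":[0,0,0],"twist":[0,0,0],"grip":-1},{"translation":[0,0,0],"twist":[0,0,0],"grip":-1},{"translation":[0,0,0],"twist":[0,0,0],"grip":-1},{"translation":[0,0,0],"twist":[0,0,0],"grip":-1},{"translation":[0,0,0],"twist":[0,0,0],"grip":-1},{"translation":[0,0,0],"twist":[0,0,0],"grip":-1},{"translation":[0,0,0],"twist":[0,0,0],"grip":-1}]' 15
python3 - <<'E'
from h import *
plan(.5005,.338,.07,95.7)
E
```

```text
t: 32.65
tool_pos: [0.6376, -0.0204, 0.009]
orientation: [-0.146, 3.13, -0.002]
force: [0.2, 0.4, 1.3]
opening: 0.0476
t 32.65 pos [ 0.6376 -0.0204  0.009 ] x [-0.996 -0.093 -0.008] y [-0.093  0.996 -0.002] z [ 0.008 -0.001 -1.   ] F [0.2 0.4 1.3] op 0.0476 q [-0.11  0.37  1.55 -0.    1.21 -1.78]
  shift mm [102.7 369.5 -62.4] level twist [-0.002  0.008 -0.   ] | turn tool z -0.006  shift after the turn [100.3 370.1 -62.4]
```

```bash
python3 -m pendant '[{"translation":[0,0,-10],"twist":[0,0,0],"grip":-1},{"translation":[0,0,-20],"twist":[0,0,0],"grip":-1},{"translation":[0,0,-20],"twist":[0,0,0],"grip":-1},{"translation":[2,8,-8],"twist":[0,0,0],"grip":-1},{"translation":[6,22,0],"twist":[0,0,0],"grip":-1},{"translation":[10,36,0],"twist":[0,0,0],"grip":-1},{"translation":[10,36,0],"twist":[0,0,0],"grip":-1},{"translation":[10,36,0],"twist":[0,0,0],"grip":-1},{"translation":[10,36,0],"twist":[0,0,0],"grip":-1},{"translation":[10,36,0],"twist":[0,0,0],"grip":-1}]'
python3 - <<'E'
from h import *
plan(.5005,.338,.07,95.7)
E
```

```text
t: 33.65
tool_pos: [0.558, 0.1881, 0.0715]
orientation: [-0.133, 3.128, -0.002]
force: [-0.0, 0.4, -0.3]
opening: 0.0478
t 33.65 pos [0.558  0.1881 0.0715] x [-0.996 -0.085 -0.01 ] y [-0.085  0.996 -0.002] z [ 0.01  -0.001 -1.   ] F [-0.   0.4 -0.3] op 0.0478 q [ 0.24  0.18  1.66 -0.    1.29 -1.41]
  shift mm [ 44.5 154.3   0.7] level twist [-0.002  0.01   0.   ] | turn tool z -0.014  shift after the turn [ 42.3 154.9   0.7]
```

```bash
python3 -m pendant '[{"translation":[10,36,0],"twist":[0,0,0],"grip":-1},{"translation":[10,36,0],"twist":[0,0,0],"grip":-1},{"translation":[10,36,0],"twist":[0,0,0],"grip":-1},{"translation":[6,22,0],"twist":[0,0,0],"grip":-1},{"translation":[3,8,0],"twist":[0,0.008,0],"grip":-1},{"translation":[0,0,0],"twist":[0,0,0],"grip":-1},{"translation":[0,0,0],"twist":[0,0,0],"grip":-1},{"translation":[0,0,0],"twist":[0,0,0],"grip":-1},{"translation":[0,0,0],"twist":[0,0,0],"grip":-1},{"translation":[0,0,0],"twist":[0,0,0],"grip":-1}]'
python3 - <<'E'
from h import *
plan(.5005,.338,.07,95.7)
save('wrist','w11'); a=V('w11'); P=a.cloud(); s=robot.read_state()['tool_pos']
for z0,z1 in [(.055,.075),(.075,.095),(.14,.17)]:
    m=(P[...,2]>z0)&(P[...,2]<z1)&(np.hypot(P[...,0]-s[0],P[...,1]-s[1])<.03); q=P[m]*1e3
    if len(q): print(len(q),'min',np.round(np.percentile(q,1,0)),'max',np.round(np.percentile(q,99,0)),np.round(np.median(q,0)))
E
```

```text
t: 34.65
tool_pos: [0.501, 0.3304, 0.0715]
orientation: [-0.139, 3.137, -0.002]
force: [0.0, 0.7, 0.6]
opening: 0.0479
t 34.65 pos [0.501  0.3304 0.0715] x [-0.996 -0.088 -0.001] y [-0.088  0.996 -0.001] z [ 0.001 -0.001 -1.   ] F [0.  0.7 0.6] op 0.0479 q [ 0.5   0.22  1.62 -0.    1.31 -1.16]
  shift mm [-0.1  7.6  1.4] level twist [-0.001  0.001 -0.   ] | turn tool z -0.011  shift after the turn [-0.2  7.6  1.4]
{'vertical_fov': 69.24637802879214, 'cx': 322.76550493743014, 'cy': 237.96267816817533}
465 min [476. 308.  64.] max [520. 351.  75.] [479. 329.  69.]
1619 min [476. 310.  75.] max [520. 349.  95.] [510. 329.  88.]
4250 min [475. 302. 140.] max [523. 358. 169.] [490. 330. 148.]
```

View pics/w11.png

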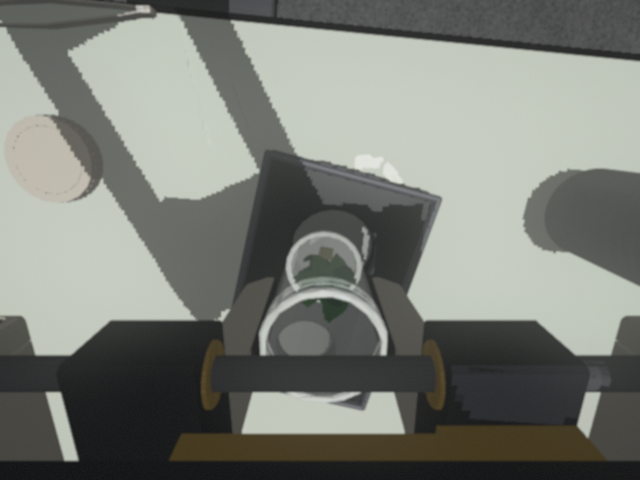

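```bash
python3 - <<'E'
from h import *
a=V('w11'); A=a.onz(268,152,.03)[:2]; B=a.onz(440,199,.03)[:2]; d=B-A; L=np.linalg.norm(d); d/=L; n=np.array([d[1],-d[0]]); n*=np.sign(n[0])
print(A,B,L,'well',(A+B)/2+n*(.09-.034),'narrow',(A+B)/2+n*(.09+.048)); 
for u,v in ((371,236),(335,210)): print(np.round(a.onz(u,v,.028),4))
t=V('top1'); 
for n_,u,v in [('wide',140+91/2.38,165+177/2.38),('nar',140+105/2.38,165+100/2.38)]: print(n_,t.onz(u,v,.02))
E
```

```text
[0.43596155 0.28888666] [0.45661339 0.40592688] 0.11884827424832643 well [0.50143554 0.33767585] narrow [0.58218806 0.32342701]
[0.4871 0.3632 0.028 ]
[0.4708 0.3361 0.028 ]
wide [0.4994949  0.33740101 0.02      ]
nar [0.58103387 0.32448976 0.02      ]
```

```bash
python3 -m pendant '[{"translation":[-1,5,0],"twist":[0,0,0],"grip":-1},{"translation":[0,3,0],"twist":[0,0,0],"grip":-1},{"translation":[0,0,5],"twist":[0,0,0],"grip":-1},{"translation":[0,0,10],"twist":[0,0,0],"grip":-1},{"translation":[0,0,5],"twist":[0,0,0],"grip":-1},{"translation":[0,0,0],"twist":[0,0,0],"grip":-1},{"translation":[0,0,0],"twist":[0,0,0],"grip":-1},{"translation":[0,0,0],"twist":[0,0,0],"grip":-1},{"translation":[0,0,0],"twist":[0,0,0],"grip":-1},{"translation":[0,0,0],"twist":[0,0,0],"grip":-1}]'
python3 - <<'E'
from h import *
plan(.502,.338,.0225,95.7)
E
```

```text
t: 35.7
tool_pos: [0.5014, 0.3382, 0.0489]
orientation: [-0.137, 3.138, -0.003]
force: [-0.7, 0.2, 0.0]
opening: 0.048
t 35.7 pos [0.5014 0.3382 0.0489] x [-0.996 -0.087 -0.   ] y [-0.087  0.996 -0.002] z [ 0.001 -0.002 -1.   ] F [-0.7  0.2  0. ] op 0.048 q [ 0.51  0.25  1.62 -0.    1.27 -1.15]
  shift mm [-0.6 -0.2 26.4] level twist [-0.002  0.    -0.   ] | turn tool z -0.012  shift after the turn [-0.6 -0.2 26.4]
```

```bash
python3 -m pendant '[{"translation":[0,0,5],"twist":[0,0,0],"grip":-1},{"translation":[0,0,9],"twist":[0,0,0],"grip":-1},{"translation":[0,0,7],"twist":[0,0,0],"grip":-1},{"translation":[0,0,4],"twist":[0,0,0],"grip":-1},{"translation":[0,0,1],"twist":[0,0,0],"grip":-1},{"translation":[0,0,0],"twist":[0,0,0],"grip":-1},{"translation":[0,0,0],"twist":[0,0,0],"grip":-1},{"translation":[0,0,0],"twist":[0,0,0],"grip":-1},{"translation":[0,0,0],"twist":[0,0,0],"grip":-1},{"translation":[0,0,0],"twist":[0,0,0],"grip":-1}]'
python3 - <<'E'
from h import *
plan(.502,.338,.0215,95.7)
save('wrist','w12'); a=V('w12'); P=a.cloud(); s=robot.read_state()['tool_pos']
m=(P[...,2]>.085)&(P[...,2]<.12)&(np.hypot(P[...,0]-s[0],P[...,1]-s[1])<.023); q=P[m]*1e3
print(len(q),np.histogram(q[:,2],bins=np.arange(85,121,3)))
E
```

```text
t: 36.7
tool_pos: [0.5017, 0.3384, 0.0211]
orientation: [-0.137, 3.137, -0.002]
force: [-0.9, 0.5, -0.1]
opening: 0.0483
t 36.7 pos [0.5017 0.3384 0.0211] x [-0.996 -0.087 -0.001] y [-0.087  0.996 -0.001] z [ 0.001 -0.001 -1.   ] F [-0.9  0.5 -0.1] op 0.0483 q [ 0.51  0.29  1.64 -0.    1.22 -1.15]
  shift mm [-0.2 -0.4 -0.4] level twist [-0.001  0.001 -0.   ] | turn tool z -0.012  shift after the turn [-0.2 -0.4 -0.4]
{'vertical_fov': 69.24637802879214, 'cx': 322.76550493743014, 'cy': 237.96267816817533}
1052 (array([135, 102,  78, 151, 586,   0,   0,   0,   0,   0,   0]), array([ 85,  88,  91,  94,  97, 100, 103, 106, 109, 112, 115, 118]))
```

```bash
python3 -m pendant '[{"translation":[0,0,0],"twist":[0,0,0],"grip":0.2},{"translation":[0,0,0],"twist":[0,0,0],"grip":0.5},{"translation":[0,0,0],"twist":[0,0,0],"grip":0.8},{"translation":[0,0,0],"twist":[0,0,0],"grip":0.8},{"translation":[0,0,-15],"twist":[0,0,0],"grip":0.8},{"translation":[0,0,-30],"twist":[0,0,0],"grip":1},{"translation":[0,0,-40],"twist":[0,0,0],"grip":1},{"translation":[0,0,-30],"twist":[0,0,0],"grip":1},{"translation":[0,0,0],"twist":[0,0,0],"grip":1},{"translation":[0,0,0],"twist":[0,0,0],"grip":1}]'
python3 - <<'E'
from h import *
plan(.456,.134,.08,95.7)
save('wrist','w13'); a=V('w13'); P=a.cloud()
for z0,z1 in [(.08,.095),(.095,.11)]:
    m=(P[...,2]>z0)&(P[...,2]<z1)&(np.hypot(P[...,0]-.501,P[...,1]-.338)<.04); q=P[m]*1e3
    if len(q): print(len(q),'min',np.round(np.percentile(q,1,0)),'max',np.round(np.percentile(q,99,0)),np.round(np.median(q,0)))
E
```

```text
t: 37.75
tool_pos: [0.5012, 0.3383, 0.1447]
orientation: [-0.137, 3.137, -0.002]
force: [-0.7, 0.3, -0.2]
opening: 0.0928
t 37.75 pos [0.5012 0.3383 0.1447] x [-0.996 -0.087 -0.002] y [-0.087  0.996 -0.001] z [ 0.002 -0.001 -1.   ] F [-0.7  0.3 -0.2] op 0.0928 q [ 0.51  0.17  1.54 -0.    1.44 -1.15]
  shift mm [  63.  -199.5   64.8] level twist [-0.001  0.002 -0.   ] | turn tool z -0.012  shift after the turn [  65.4 -198.8   64.8]
{'vertical_fov': 69.24637802879214, 'cx': 322.76550493743014, 'cy': 237.96267816817533}
632 min [475. 317.  80.] max [521. 360.  95.] [514. 339.  87.]
980 min [475. 314.  95.] max [523. 362. 100.] [498. 338.  98.]
```

```bash
python3 -m pendant '[{"translation":[8,-24,0],"twist":[0,0,0],"grip":1},{"translation":[14,-44,0],"twist":[0,0,0],"grip":1},{"translation":[14,-44,0],"twist":[0,0,0],"grip":1},{"translation":[14,-44,0],"twist":[0,0,0],"grip":1},{"translation":[10,-30,0],"twist":[0,0,0],"grip":1},{"translation":[4,-12,0],"twist":[0,0,0],"grip":1},{"translation":[0,0,15],"twist":[0,0,0],"grip":1},{"translation":[0,0,20],"twist":[0,0,0],"grip":1},{"translation":[0,0,0],"twist":[0,0,0],"grip":1},{"translation":[0,0,0],"twist":[0,0,0],"grip":1}]'
python3 - <<'E'
from h import *
plan(.456,.134,-.02,95.7)
save('wrist','w14'); a=V('w14'); P=a.cloud()
for z0,z1 in [(.009,.025)]:
    m=(P[...,2]>z0)&(P[...,2]<z1)&(np.hypot(P[...,0]-.456,P[...,1]-.134)<.045); q=P[m]*1e3
    if len(q): print(len(q),'min',np.round(np.percentile(q,1,0)),'max',np.round(np.percentile(q,99,0)),np.round(np.median(q,0)),np.round(cv2.minEnclosingCircle(q[:,:2].astype(np.float32))[0]))
E
```

```text
t: 38.8
tool_pos: [0.4475, 0.1308, 0.0982]
orientation: [0.14, -3.128, 0.003]
force: [-0.0, 0.6, 0.8]
opening: 0.0928
t 38.8 pos [0.4475 0.1308 0.0982] x [-0.996 -0.09   0.011] y [-0.09   0.996 -0.001] z [-0.011 -0.002 -1.   ] F [-0.   0.6  0.8] op 0.0928 q [ 0.17 -0.16  1.95 -0.    1.36 -1.49]
  shift mm [-10.    2.6 118.1] level twist [-0.001 -0.011  0.   ] | turn tool z -0.01  shift after the turn [-10.    2.5 118.1]
{'vertical_fov': 69.24637802879214, 'cx': 322.76550493743014, 'cy': 237.96267816817533}
3931 min [427. 105.  10.] max [483. 161.  15.] [454. 133.  14.] [455. 133.]
```

```bash
python3 -m pendant '[{"translation":[-6,1,0],"twist":[0,-0.011,-0.01],"grip":1},{"translation":[0,0,0],"twist":[0,0,0],"grip":1},{"translation":[0,0,15],"twist":[0,0,0],"grip":1},{"translation":[0,0,20],"twist":[0,0,0],"grip":1},{"translation":[0,0,20],"twist":[0,0,0],"grip":1},{"translation":[0,0,15],"twist":[0,0,0],"grip":1},{"translation":[0,0,0],"twist":[0,0,0],"grip":1},{"translation":[0,0,0],"twist":[0,0,0],"grip":1},{"translation":[0,0,0],"twist":[0,0,0],"grip":1},{"translation":[0,0,0],"twist":[0,0,0],"grip":1}]'
python3 - <<'E'
from h import *
plan(.4555,.1335,-.02,95.7)
E
```

```text
t: 39.85
tool_pos: [0.4609, 0.1365, 0.0337]
orientation: [-0.164, 3.124, 0.001]
force: [0.2, -0.1, -0.3]
opening: 0.0929
t 39.85 pos [0.4609 0.1365 0.0337] x [-0.994 -0.105 -0.014] y [-0.105  0.994  0.   ] z [ 0.014  0.002 -1.   ] F [ 0.2 -0.1 -0.3] op 0.0929 q [ 0.18 -0.07  1.99 -0.    1.2  -1.49]
  shift mm [ 6.5 -2.5 53.6] level twist [0.    0.014 0.   ] | turn tool z 0.006  shift after the turn [ 6.4 -2.5 53.6]
```

```bash
python3 -m pendant '[{"translation":[5,-2,0],"twist":[0,0.013,0.005],"grip":1},{"translation":[0,0,0],"twist":[0,0,0],"grip":1},{"translation":[0,0,12],"twist":[0,0,0],"grip":1},{"translation":[0,0,15],"twist":[0,0,0],"grip":1},{"translation":[0,0,12],"twist":[0,0,0],"grip":1},{"translation":[0,0,0],"twist":[0,0,0],"grip":1},{"translation":[0,0,0],"twist":[0,0,0],"grip":1},{"translation":[0,0,0],"twist":[0,0,0],"grip":1},{"translation":[0,0,0],"twist":[0,0,0],"grip":1},{"translation":[0,0,0],"twist":[0,0,0],"grip":1}]'
python3 - <<'E'
from h import *
plan(.4555,.1335,-.02,95.7)
E
```

```text
t: 40.85
tool_pos: [0.4577, 0.134, -0.0058]
orientation: [-0.156, 3.134, 0.001]
force: [-0.6, -0.6, 0.6]
opening: 0.093
t 40.85 pos [ 0.4577  0.134  -0.0058] x [-0.995 -0.099 -0.004] y [-0.099  0.995  0.   ] z [ 0.003  0.001 -1.   ] F [-0.6 -0.6  0.6] op 0.093 q [ 0.18 -0.01  2.01  0.    1.13 -1.49]
  shift mm [ 2.3 -0.3 14.2] level twist [ 0.     0.004 -0.   ] | turn tool z -0.0  shift after the turn [ 2.3 -0.3 14.2]
```

```bash
python3 -m pendant '[{"translation":[2,0,4],"twist":[0,0.004,0],"grip":1},{"translation":[0,0,5],"twist":[0,0,0],"grip":1},{"translation":[0,0,3],"twist":[0,0,0],"grip":1},{"translation":[0,0,0],"twist":[0,0,0],"grip":1},{"translation":[0,0,0],"twist":[0,0,0],"grip":-1},{"translation":[0,0,0],"twist":[0,0,0],"grip":-1},{"translation":[0,0,0],"twist":[0,0,0],"grip":-1},{"translation":[0,0,0],"twist":[0,0,0],"grip":-1},{"translation":[0,0,0],"twist":[0,0,0],"grip":-1},{"translation":[0,0,0],"twist":[0,0,0],"grip":-1}]' 10
python3 - <<'E'
from h import *
plan(.4555,.1335,-.02,95.7)
E
```

```text
t: 41.85
tool_pos: [0.4564, 0.134, -0.0179]
orientation: [-0.156, 3.137, 0.001]
force: [-0.7, -0.3, -0.2]
opening: 0.0605
t 41.85 pos [ 0.4564  0.134  -0.0179] x [-0.995 -0.099 -0.001] y [-0.099  0.995  0.001] z [ 0.001  0.001 -1.   ] F [-0.7 -0.3 -0.2] op 0.0605 q [ 0.18  0.01  2.02  0.    1.11 -1.49]
  shift mm [ 1.  -0.4  2.1] level twist [0.001 0.001 0.   ] | turn tool z -0.0  shift after the turn [ 1.  -0.4  2.1]
```

```bash
python3 -m pendant '[{"translation":[0,0,-15],"twist":[0,0,0],"grip":-1},{"translation":[0,0,-35],"twist":[0,0,0],"grip":-1},{"translation":[0,0,-45],"twist":[0,0,0],"grip":-1},{"translation":[0,0,-35],"twist":[0,0,0],"grip":-1},{"translation":[0,0,0],"twist":[0,0,0],"grip":-1},{"translation":[-6,20,0],"twist":[0,0,0],"grip":-1},{"translation":[-12,38,0],"twist":[0,0,0],"grip":-1},{"translation":[-12,38,0],"twist":[0,0,0],"grip":-1},{"translation":[-12,38,0],"twist":[0,0,0],"grip":-1},{"translation":[-12,38,0],"twist":[0,0,0],"grip":-1}]'
python3 - <<'E'
from h import *
plan(.5015,.338,.11,95.7)
E
```

```text
t: 42.85
tool_pos: [0.4932, 0.3113, 0.1146]
orientation: [0.144, -3.138, 0.002]
force: [0.7, -0.2, 0.1]
opening: 0.06
t 42.85 pos [0.4932 0.3113 0.1146] x [-0.996 -0.092  0.   ] y [-0.092  0.996 -0.001] z [-0.    -0.001 -1.   ] F [ 0.7 -0.2  0.1] op 0.06 q [ 0.48  0.14  1.63 -0.    1.38 -1.19]
  shift mm [-10.7  25.8   4.6] level twist [-0.001 -0.    -0.   ] | turn tool z -0.008  shift after the turn [-10.9  25.8   4.6]
```

```bash
python3 -m pendant '[{"translation":[-6,8,0],"twist":[0,0,0],"grip":-1},{"translation":[-4,2,0],"twist":[0,0,0],"grip":-1},{"translation":[0,0,0],"twist":[0,0,0],"grip":-1},{"translation":[0,0,0],"twist":[0,0,0],"grip":-1},{"translation":[0,0,0],"twist":[0,0,0],"grip":-1},{"translation":[0,0,0],"twist":[0,0,0],"grip":-1},{"translation":[0,0,0],"twist":[0,0,0],"grip":-1},{"translation":[0,0,0],"twist":[0,0,0],"grip":-1},{"translation":[0,0,0],"twist":[0,0,0],"grip":-1},{"translation":[0,0,0],"twist":[0,0,0],"grip":-1}]'
python3 - <<'E'
from h import *
plan(.5005,.338,.07,95.7)
save('wrist','w15'); a=V('w15'); P=a.cloud(); s=robot.read_state()['tool_pos']
m=(P[...,2]>s[2]+.025)&(P[...,2]<s[2]+.04)&(np.hypot(P[...,0]-s[0],P[...,1]-s[1])<.034); q=P[m]*1e3
print(len(q),'min',np.round(np.percentile(q,1,0)),'max',np.round(np.percentile(q,99,0)),np.round(np.median(q,0)))
m=(P[...,2]>.08)&(P[...,2]<.105)&(np.hypot(P[...,0]-.5,P[...,1]-.338)<.035); q=P[m]*1e3
if len(q): print('cup',len(q),'min',np.round(np.percentile(q,1,0)),'max',np.round(np.percentile(q,99,0)),np.round(np.median(q,0)))
E
```

```text
t: 43.85
tool_pos: [0.5015, 0.3209, 0.1118]
orientation: [0.144, -3.135, 0.005]
force: [-1.2, -0.8, -0.1]
opening: 0.0606
t 43.85 pos [0.5015 0.3209 0.1118] x [-0.996 -0.092  0.004] y [-0.092  0.996 -0.003] z [-0.004 -0.003 -1.   ] F [-1.2 -0.8 -0.1] op 0.0606 q [ 0.48  0.17  1.59 -0.    1.38 -1.18]
  shift mm [-0.7 17.2 41.7] level twist [-0.003 -0.004  0.   ] | turn tool z -0.008  shift after the turn [-0.9 17.2 41.7]
{'vertical_fov': 69.24637802879214, 'cx': 322.76550493743014, 'cy': 237.96267816817533}
10837 min [472. 290. 138.] max [529. 351. 148.] [498. 321. 144.]
cup 820 min [475. 322.  81.] max [507. 363.  99.] [480. 350.  97.]
```

View pics/w15.png

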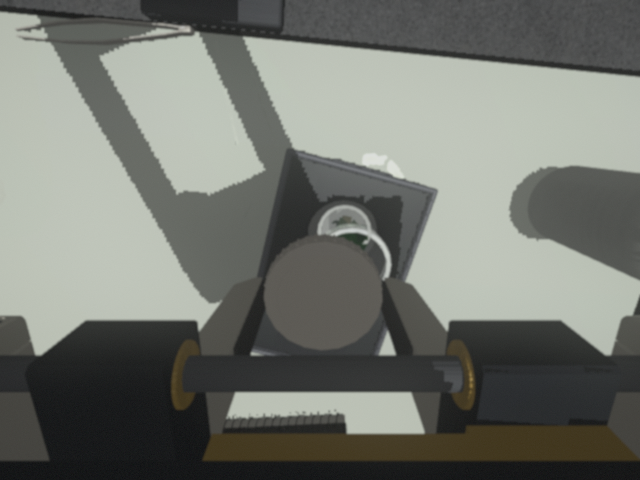

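```bash
python3 -m pendant '[{"translation":[0,11,0],"twist":[-0.003,-0.004,0],"grip":-1},{"translation":[-1,7,0],"twist":[0,0,0],"grip":-1},{"translation":[0,1,0],"twist":[0,0,0],"grip":-1},{"translation":[0,0,0],"twist":[0,0,0],"grip":-1},{"translation":[0,0,0],"twist":[0,0,0],"grip":-1},{"translation":[0,0,0],"twist":[0,0,0],"grip":-1},{"translation":[0,0,5],"twist":[0,0,0],"grip":-1},{"translation":[0,0,5],"twist":[0,0,0],"grip":-1},{"translation":[0,0,0],"twist":[0,0,0],"grip":-1},{"translation":[0,0,0],"twist":[0,0,0],"grip":-1}]'
python3 - <<'E'
from h import *
plan(.5008,.3385,.069,95.7)
E
```

```text
t: 44.9
tool_pos: [0.5003, 0.3419, 0.1003]
orientation: [0.145, -3.138, -0.0]
force: [-0.1, 0.5, -0.1]
opening: 0.0605
t 44.9 pos [0.5003 0.3419 0.1003] x [-0.996 -0.092  0.   ] y [-0.092  0.996  0.   ] z [-0.  0. -1.] F [-0.1  0.5 -0.1] op 0.0605 q [ 0.51  0.21  1.58  0.    1.36 -1.15]
  shift mm [-0.2 -3.4 31.3] level twist [ 0. -0.  0.] | turn tool z -0.007  shift after the turn [-0.2 -3.4 31.3]
```

```bash
python3 -m pendant '[{"translation":[0,-3,0],"twist":[0,0,0],"grip":-1},{"translation":[0,0,0],"twist":[0,0,0],"grip":-1},{"translation":[0,0,0],"twist":[0,0,0],"grip":-1},{"translation":[0,0,4],"twist":[0,0,0],"grip":-1},{"translation":[0,0,5],"twist":[0,0,0],"grip":-1},{"translation":[0,0,3],"twist":[0,0,0],"grip":-1},{"translation":[0,0,0],"twist":[0,0,0],"grip":-1},{"translation":[0,0,0],"twist":[0,0,0],"grip":-1},{"translation":[0,0,0],"twist":[0,0,0],"grip":-1},{"translation":[0,0,0],"twist":[0,0,0],"grip":-1}]'
python3 - <<'E'
from h import *
plan(.5008,.3385,.069,95.7)
E
```

```text
t: 45.9
tool_pos: [0.5005, 0.3385, 0.0871]
orientation: [0.145, -3.138, 0.0]
force: [0.6, -0.7, -0.3]
opening: 0.0604
t 45.9 pos [0.5005 0.3385 0.0871] x [-0.996 -0.092  0.   ] y [-0.092  0.996 -0.   ] z [-0. -0. -1.] F [ 0.6 -0.7 -0.3] op 0.0604 q [ 0.51  0.21  1.59  0.    1.34 -1.15]
  shift mm [-0.3 -0.  18.1] level twist [-0. -0.  0.] | turn tool z -0.007  shift after the turn [-0.3 -0.  18.1]
```

```bash
python3 -m pendant '[{"translation":[0,0,2],"twist":[0,0,0],"grip":-1},{"translation":[0,0,3],"twist":[0,0,0],"grip":-1},{"translation":[0,0,3],"twist":[0,0,0],"grip":-1},{"translation":[0,0,2],"twist":[0,0,0],"grip":-1},{"translation":[0,0,0],"twist":[0,0,0],"grip":-1},{"translation":[0,0,0],"twist":[0,0,0],"grip":-1},{"translation":[0,0,0],"twist":[0,0,0],"grip":-1},{"translation":[0,0,0],"twist":[0,0,0],"grip":-1},{"translation":[0,0,0],"twist":[0,0,0],"grip":-1},{"translation":[0,0,0],"twist":[0,0,0],"grip":-1}]'
python3 - <<'E'
from h import *
plan(.5008,.3385,.069,95.7)
E
```

```text
t: 46.9
tool_pos: [0.5008, 0.3386, 0.0766]
orientation: [-0.145, 3.138, 0.0]
force: [0.1, 0.0, 0.4]
opening: 0.0605
t 46.9 pos [0.5008 0.3386 0.0766] x [-0.996 -0.092 -0.   ] y [-0.092  0.996  0.   ] z [ 0.  0. -1.] F [0.1 0.  0.4] op 0.0605 q [ 0.51  0.22  1.6   0.    1.32 -1.15]
  shift mm [ 0.  -0.2  7.6] level twist [0. 0. 0.] | turn tool z -0.007  shift after the turn [ 0.  -0.2  7.6]
```

No contact force, so the skirt passed the rim. Down to about 0.070 and release.

```bash
python3 -m pendant '[{"translation":[0,0,2],"twist":[0,0,0],"grip":-1},{"translation":[0,0,3],"twist":[0,0,0],"grip":-1},{"translation":[0,0,1],"twist":[0,0,0],"grip":-1},{"translation":[0,0,0],"twist":[0,0,0],"grip":-1},{"translation":[0,0,0],"twist":[0,0,0],"grip":-1},{"translation":[0,0,0],"twist":[0,0,0],"grip":0.5},{"translation":[0,0,0],"twist":[0,0,0],"grip":0.8},{"translation":[0,0,0],"twist":[0,0,0],"grip":1},{"translation":[0,0,0],"twist":[0,0,0],"grip":1},{"translation":[0,0,0],"twist":[0,0,0],"grip":1}]'
python3 -m pendant '[{"translation":[0,0,-10],"twist":[0,0,0],"grip":1},{"translation":[0,0,-30],"twist":[0,0,0],"grip":1},{"translation":[0,0,-30],"twist":[0,0,0],"grip":1},{"translation":[0,0,0],"twist":[0,0,0],"grip":1},{"translation":[0,0,0],"twist":[0,0,0],"grip":1},{"translation":[0,0,0],"twist":[0,0,0],"grip":1},{"translation":[0,0,0],"twist":[0,0,0],"grip":1},{"translation":[0,0,0],"twist":[0,0,0],"grip":1},{"translation":[0,0,0],"twist":[0,0,0],"grip":1},{"translation":[0,0,0],"twist":[0,0,0],"grip":1}]'
python3 - <<'E'
from h import *
plan(.65,-.132,.14,95.7)
save('wrist','w16'); a=V('w16'); P=a.cloud()
m=(P[...,2]>.08)&(P[...,2]<.13)&(np.hypot(P[...,0]-.5,P[...,1]-.338)<.036); q=P[m]*1e3
print('lid',len(q),'min',np.round(np.percentile(q,1,0)),'max',np.round(np.percentile(q,99,0)),np.round(np.median(q,0)))
t=q[q[:,2]>95]; c=np.linalg.lstsq(np.c_[t[:,:2],np.ones(len(t))],t[:,2],rcond=None)[0]; print('tilt',np.round(c[:2],3))
E
```

```text
t: 47.9
tool_pos: [0.5009, 0.3387, 0.0703]
orientation: [-0.145, 3.138, 0.001]
force: [0.5, -0.0, 1.2]
opening: 0.092
t: 48.9
tool_pos: [0.4989, 0.3375, 0.1413]
orientation: [0.144, -3.134, 0.003]
force: [0.5, 0.4, -0.0]
opening: 0.093
t 48.9 pos [0.4989 0.3375 0.1413] x [-0.996 -0.092  0.004] y [-0.092  0.996 -0.002] z [-0.004 -0.002 -1.   ] F [ 0.5  0.4 -0. ] op 0.093 q [ 0.51  0.17  1.54  0.    1.44 -1.15]
  shift mm [-107.3 -481.4    1.7] level twist [-0.002 -0.004  0.   ] | turn tool z -0.007  shift after the turn [-103.8 -482.2    1.7]
{'vertical_fov': 69.24637802879214, 'cx': 322.76550493743014, 'cy': 237.96267816817533}
lid 5616 min [471. 310.  90.] max [528. 366. 102.] [498. 338. 101.]
tilt [ 0.007 -0.001]
```

```bash
python3 -m pendant '[{"translation":[-6,-25,0],"twist":[0,0,0],"grip":1},{"translation":[-10,-47,0],"twist":[0,0,0],"grip":1},{"translation":[-10,-47,0],"twist":[0,0,0],"grip":1},{"translation":[-10,-47,0],"twist":[0,0,0],"grip":1},{"translation":[-10,-47,0],"twist":[0,0,0],"grip":1},{"translation":[-10,-47,0],"twist":[0,0,0],"grip":1},{"translation":[-10,-47,0],"twist":[0,0,0],"grip":1},{"translation":[-10,-47,0],"twist":[0,0,0],"grip":1},{"translation":[-10,-47,0],"twist":[0,0,0],"grip":1},{"translation":[-10,-40,0],"twist":[0,0,0],"grip":1}]'
python3 -m pendant '[{"translation":[-8,-25,0],"twist":[0,0,0],"grip":1},{"translation":[-3,-10,0],"twist":[0,0,0],"grip":1},{"translation":[0,0,0],"twist":[0,0,0],"grip":1},{"translation":[0,0,0],"twist":[0,0,0],"grip":1},{"translation":[0,0,0],"twist":[0,0,0],"grip":1},{"translation":[0,0,0],"twist":[0,0,0],"grip":1},{"translation":[0,0,0],"twist":[0,0,0],"grip":1},{"translation":[0,0,0],"twist":[0,0,0],"grip":1},{"translation":[0,0,0],"twist":[0,0,0],"grip":1},{"translation":[0,0,0],"twist":[0,0,0],"grip":1}]'
python3 - <<'E'
from h import *
plan(.65,-.132,.075,95.7)
save('wrist','w17'); a=V('w17'); P=a.cloud()
for z0,z1 in [(.015,.05),(.05,.08)]:
    m=(P[...,2]>z0)&(P[...,2]<z1)&(np.hypot(P[...,0]-.65,P[...,1]+.132)<.035); q=P[m]*1e3
    if len(q): print(len(q),'min',np.round(np.percentile(q,1,0)),'max',np.round(np.percentile(q,99,0)),np.round(np.median(q,0)))
E
```

```text
t: 49.95
tool_pos: [0.6385, -0.1022, 0.1397]
orientation: [0.161, -3.132, 0.001]
force: [0.4, 1.4, -0.1]
opening: 0.0931
t: 50.95
tool_pos: [0.6527, -0.1361, 0.1387]
orientation: [0.161, -3.131, -0.001]
force: [-0.5, 0.4, 0.9]
opening: 0.0932
t 50.95 pos [ 0.6527 -0.1361  0.1387] x [-0.995 -0.103  0.007] y [-0.103  0.995  0.001] z [-0.007  0.    -1.   ] F [-0.5  0.4  0.9] op 0.0932 q [-0.28  0.34  1.34 -0.    1.46 -1.95]
  shift mm [ 1.9  4.3 63.7] level twist [ 0.001 -0.007  0.   ] | turn tool z 0.003  shift after the turn [ 1.9  4.3 63.7]
{'vertical_fov': 69.24637802879214, 'cx': 322.76550493743014, 'cy': 237.96267816817533}
377 min [ 634. -151.   15.] max [ 650. -118.   50.] [ 636. -136.   36.]
1205 min [ 636. -150.   50.] max [ 666. -119.   74.] [ 648. -135.   59.]
```

```bash
python3 -m pendant '[{"translation":[1,1,0],"twist":[0,-0.007,0],"grip":1},{"translation":[0,0,0],"twist":[0,0,0],"grip":1},{"translation":[0,0,12],"twist":[0,0,0],"grip":1},{"translation":[0,0,20],"twist":[0,0,0],"grip":1},{"translation":[0,0,12],"twist":[0,0,0],"grip":1},{"translation":[0,0,0],"twist":[0,0,0],"grip":1},{"translation":[0,0,0],"twist":[0,0,0],"grip":1},{"translation":[0,0,0],"twist":[0,0,0],"grip":1},{"translation":[0,0,0],"twist":[0,0,0],"grip":1},{"translation":[0,0,0],"twist":[0,0,0],"grip":1}]'
python3 - <<'E'
from h import *
plan(.651,-.1345,.001,95.7)
E
```

```text
t: 52.0
tool_pos: [0.6519, -0.1358, 0.0927]
orientation: [-0.16, 3.136, 0.001]
force: [0.6, 0.1, -0.5]
opening: 0.0928
t 52.0 pos [ 0.6519 -0.1358  0.0927] x [-0.995 -0.102 -0.002] y [-0.102  0.995  0.001] z [ 0.002  0.001 -1.   ] F [ 0.6  0.1 -0.5] op 0.0928 q [-0.28  0.37  1.4   0.    1.37 -1.96]
  shift mm [ 0.9  1.4 91.7] level twist [0.001 0.002 0.   ] | turn tool z 0.002  shift after the turn [ 0.9  1.4 91.7]
```

```bash
python3 -m pendant '[{"translation":[1,1,8],"twist":[0,0,0],"grip":1},{"translation":[0,0,18],"twist":[0,0,0],"grip":1},{"translation":[0,0,20],"twist":[0,0,0],"grip":1},{"translation":[0,0,20],"twist":[0,0,0],"grip":1},{"translation":[0,0,14],"twist":[0,0,0],"grip":1},{"translation":[0,0,5],"twist":[0,0,0],"grip":1},{"translation":[0,0,0],"twist":[0,0,0],"grip":1},{"translation":[0,0,0],"twist":[0,0,0],"grip":1},{"translation":[0,0,0],"twist":[0,0,0],"grip":1},{"translation":[0,0,0],"twist":[0,0,0],"grip":1}]'
python3 - <<'E'
from h import *
plan(.651,-.1345,.002,95.7)
E
```

```text
t: 53.0
tool_pos: [0.6546, -0.1356, 0.0085]
orientation: [-0.16, 3.127, -0.003]
force: [-0.6, -0.2, -0.3]
opening: 0.0931
t 53.0 pos [ 0.6546 -0.1356  0.0085] x [-0.995 -0.102 -0.01 ] y [-0.102  0.995 -0.003] z [ 0.01  -0.002 -1.   ] F [-0.6 -0.2 -0.3] op 0.0931 q [-0.28  0.45  1.46  0.    1.23 -1.95]
  shift mm [3.6 1.4 6.5] level twist [-0.003  0.01   0.   ] | turn tool z 0.003  shift after the turn [3.6 1.4 6.5]
```

```bash
python3 -m pendant '[{"translation":[3,1,4],"twist":[-0.003,0.010,0],"grip":1},{"translation":[0,0,2],"twist":[0,0,0],"grip":1},{"translation":[0,0,0],"twist":[0,0,0],"grip":1},{"translation":[0,0,0],"twist":[0,0,0],"grip":-1},{"translation":[0,0,0],"twist":[0,0,0],"grip":-1},{"translation":[0,0,0],"twist":[0,0,0],"grip":-1},{"translation":[0,0,0],"twist":[0,0,0],"grip":-1},{"translation":[0,0,0],"twist":[0,0,0],"grip":-1},{"translation":[0,0,0],"twist":[0,0,0],"grip":-1},{"translation":[0,0,0],"twist":[0,0,0],"grip":-1}]' 15
python3 - <<'E'
from h import *
plan(.5815,.324,.1,95.7)
E
```

```text
t: 54.0
tool_pos: [0.6526, -0.1352, 0.0039]
orientation: [-0.16, 3.136, -0.001]
force: [-0.1, 0.3, 0.4]
opening: 0.0414
t 54.0 pos [ 0.6526 -0.1352  0.0039] x [-0.995 -0.102 -0.002] y [-0.102  0.995 -0.   ] z [ 0.002 -0.    -1.   ] F [-0.1  0.3  0.4] op 0.0414 q [-0.28  0.46  1.45  0.    1.23 -1.95]
  shift mm [ 23.8 464.  -96.4] level twist [-0.     0.002 -0.   ] | turn tool z 0.003  shift after the turn [ 25.  463.9 -96.4]
```

```bash
python3 -m pendant '[{"translation":[0,0,0],"twist":[0,0,0],"grip":-1},{"translation":[0,0,0],"twist":[0,0,0],"grip":-1},{"translation":[0,0,0],"twist":[0,0,0],"grip":-1},{"translation":[0,0,-15],"twist":[0,0,0],"grip":-1},{"translation":[0,0,-35],"twist":[0,0,0],"grip":-1},{"translation":[0,0,-25],"twist":[0,0,0],"grip":-1},{"translation":[0,10,-5],"twist":[0,0,0],"grip":-1},{"translation":[2,30,0],"twist":[0,0,0],"grip":-1},{"translation":[2,44,0],"twist":[0,0,0],"grip":-1},{"translation":[2,44,0],"twist":[0,0,0],"grip":-1}]'
python3 -m pendant '[{"translation":[2,44,0],"twist":[0,0,0],"grip":-1},{"translation":[3,44,0],"twist":[0,0,0],"grip":-1},{"translation":[3,44,0],"twist":[0,0,0],"grip":-1},{"translation":[3,44,0],"twist":[0,0,0],"grip":-1},{"translation":[3,44,0],"twist":[0,0,0],"grip":-1},{"translation":[2,44,0],"twist":[0,0,0],"grip":-1},{"translation":[2,32,0],"twist":[0,0,0],"grip":-1},{"translation":[0,10,0],"twist":[0,0,0],"grip":-1},{"translation":[0,0,0],"twist":[0,0,0],"grip":-1},{"translation":[0,0,0],"twist":[0,0,0],"grip":-1}]'
python3 - <<'E'
from h import *
plan(.5815,.324,.08,95.7)
E
```

```text
t: 55.0
tool_pos: [0.6337, -0.0092, 0.09]
orientation: [-0.147, 3.134, -0.002]
force: [0.7, 0.4, -1.7]
opening: 0.0338
t: 56.0
tool_pos: [0.5762, 0.316, 0.0873]
orientation: [-0.16, 3.136, 0.001]
force: [0.1, 0.1, -1.0]
opening: 0.0336
t 56.0 pos [0.5762 0.316  0.0873] x [-0.995 -0.102 -0.002] y [-0.102  0.995  0.   ] z [ 0.002  0.001 -1.   ] F [ 0.1  0.1 -1. ] op 0.0336 q [ 0.42  0.35  1.43 -0.    1.36 -1.25]
  shift mm [-6.1  7.5  7.3] level twist [0.    0.002 0.   ] | turn tool z 0.002  shift after the turn [-6.1  7.5  7.3]
```

```bash
python3 -m pendant '[{"translation":[-5,5,0],"twist":[0,0,0],"grip":-1},{"translation":[-1,3,0],"twist":[0,0,0],"grip":-1},{"translation":[0,0,10],"twist":[0,0,0],"grip":-1},{"translation":[0,0,15],"twist":[0,0,0],"grip":-1},{"translation":[0,0,10],"twist":[0,0,0],"grip":-1},{"translation":[0,0,0],"twist":[0,0,0],"grip":-1},{"translation":[0,0,0],"twist":[0,0,0],"grip":-1},{"translation":[0,0,0],"twist":[0,0,0],"grip":-1},{"translation":[0,0,0],"twist":[0,0,0],"grip":-1},{"translation":[0,0,0],"twist":[0,0,0],"grip":-1}]'
python3 - <<'E'
from h import *
plan(.583,.324,.017,95.7)
save('wrist','w18'); a=V('w18'); P=a.cloud(); s=robot.read_state()['tool_pos']
for z0,z1 in [(.045,.08),(.08,.095),(.098,.13)]:
    m=(P[...,2]>z0)&(P[...,2]<z1)&(np.hypot(P[...,0]-s[0],P[...,1]-s[1])<.025); q=P[m]*1e3
    if len(q): print(len(q),'min',np.round(np.percentile(q,1,0)),'max',np.round(np.percentile(q,99,0)),np.round(np.median(q,0)))
E
```

```text
t: 57.0
tool_pos: [0.583, 0.3189, 0.0477]
orientation: [0.149, -3.138, 0.003]
force: [-0.2, 0.8, 0.1]
opening: 0.0332
t 57.0 pos [0.583  0.3189 0.0477] x [-0.996 -0.095  0.   ] y [-0.095  0.996 -0.002] z [-0.    -0.002 -1.   ] F [-0.2  0.8  0.1] op 0.0332 q [ 0.42  0.41  1.43 -0.    1.3  -1.24]
  shift mm [-0.5  5.2 30.7] level twist [-0.002 -0.    -0.   ] | turn tool z -0.005  shift after the turn [-0.5  5.2 30.7]
{'vertical_fov': 69.24637802879214, 'cx': 322.76550493743014, 'cy': 237.96267816817533}
1431 min [564. 296.  46.] max [577. 340.  80.] [567. 318.  68.]
1511 min [565. 295.  80.] max [587. 341.  95.] [570. 318.  89.]
5506 min [568. 295.  98.] max [591. 341. 129.] [577. 318. 109.]
```

```bash
python3 -m pendant '[{"translation":[0,4,0],"twist":[0,0,0],"grip":-1},{"translation":[0,1,0],"twist":[0,0,0],"grip":-1},{"translation":[0,0,0],"twist":[0,0,0],"grip":-1},{"translation":[0,0,4],"twist":[0,0,0],"grip":-1},{"translation":[0,0,4],"twist":[0,0,0],"grip":-1},{"translation":[0,0,2],"twist":[0,0,0],"grip":-1},{"translation":[0,0,0],"twist":[0,0,0],"grip":-1},{"translation":[0,0,0],"twist":[0,0,0],"grip":-1},{"translation":[0,0,0],"twist":[0,0,0],"grip":-1},{"translation":[0,0,0],"twist":[0,0,0],"grip":-1}]'
python3 - <<'E'
from h import *
plan(.583,.324,.016,95.7)
E
```

```text
t: 58.05
tool_pos: [0.5829, 0.3247, 0.0375]
orientation: [-0.149, 3.137, -0.002]
force: [-0.1, 0.5, -0.5]
opening: 0.0339
t 58.05 pos [0.5829 0.3247 0.0375] x [-0.995 -0.095 -0.001] y [-0.095  0.995 -0.001] z [ 0.001 -0.001 -1.   ] F [-0.1  0.5 -0.5] op 0.0339 q [ 0.43  0.42  1.43 -0.    1.29 -1.23]
  shift mm [-0.  -0.7 21.5] level twist [-0.001  0.001 -0.   ] | turn tool z -0.005  shift after the turn [-0.  -0.7 21.5]
```

```bash
python3 -m pendant '[{"translation":[0,0,5],"twist":[0,0,0],"grip":-1},{"translation":[0,0,6],"twist":[0,0,0],"grip":-1},{"translation":[0,0,6],"twist":[0,0,0],"grip":-1},{"translation":[0,0,3],"twist":[0,0,0],"grip":-1},{"translation":[0,0,1],"twist":[0,0,0],"grip":-1},{"translation":[0,0,0],"twist":[0,0,0],"grip":-1},{"translation":[0,0,0],"twist":[0,0,0],"grip":-1},{"translation":[0,0,0],"twist":[0,0,0],"grip":-1},{"translation":[0,0,0],"twist":[0,0,0],"grip":-1},{"translation":[0,0,0],"twist":[0,0,0],"grip":-1}]'
```

```text
t: 59.05
tool_pos: [0.5836, 0.3251, 0.0157]
orientation: [-0.149, 3.136, -0.001]
force: [0.3, -0.1, 1.0]
opening: 0.0335
```

```bash
python3 -m pendant '[{"translation":[0,0,0],"twist":[0,0,0],"grip":0},{"translation":[0,0,0],"twist":[0,0,0],"grip":0.3},{"translation":[0,0,0],"twist":[0,0,0],"grip":0.3},{"translation":[0,0,0],"twist":[0,0,0],"grip":0.3},{"translation":[0,0,-15],"twist":[0,0,0],"grip":0.3},{"translation":[0,0,-35],"twist":[0,0,0],"grip":0.3},{"translation":[0,0,-45],"twist":[0,0,0],"grip":0.3},{"translation":[0,0,-45],"twist":[0,0,0],"grip":0.3},{"translation":[0,0,-20],"twist":[0,0,0],"grip":0.3},{"translation":[0,0,0],"twist":[0,0,0],"grip":0.3}]'
python3 -m pendant '[{"translation":[10,-25,0],"twist":[0,0,0],"grip":0.3},{"translation":[20,-40,0],"twist":[0,0,0],"grip":0.3},{"translation":[20,-40,0],"twist":[0,0,0],"grip":0.3},{"translation":[20,-40,0],"twist":[0,0,0],"grip":0.3},{"translation":[20,-40,0],"twist":[0,0,0],"grip":0.3},{"translation":[15,-40,0],"twist":[0,0,0],"grip":0.3},{"translation":[5,-10,0],"twist":[0,0,0],"grip":0.3},{"translation":[0,0,0],"twist":[0,0,0],"grip":0.3},{"translation":[0,0,0],"twist":[0,0,0],"grip":0.3},{"translation":[0,0,0],"twist":[0,0,0],"grip":0.3}]'
python3 - <<'E'
from h import *
st(); save('top','top2'); save('scene','scene2')
a=V('top2'); P=a.cloud()
def b(n,x,y,z0,z1,r):
    m=(P[...,2]>z0)&(P[...,2]<z1)&(np.hypot(P[...,0]-x,P[...,1]-y)<r); q=P[m]*1e3
    if len(q): print(n,len(q),'med',np.round(np.median(q,0)),'min',np.round(q.min(0)),'max',np.round(q.max(0)))
b('flat',.5815,.324,.04,.12,.03);b('lid',.5,.338,.08,.13,.04);b('dropper',.58,-.312,.04,.12,.03);b('card',.495,-.32,.022,.03,.02);b('timer',.494,-.003,.01,.03,.06);b('petri',.399,.003,.006,.025,.05)
x=cv2.resize(a.p[165:305,140:475],None,fx=2.38,fy=2.38,interpolation=cv2.INTER_CUBIC)
s=V('scene2').p; y=np.hstack([cv2.resize(s[150:240,170:320],(398,239)),cv2.resize(s[270:400,380:540],(399,239))])
cv2.imwrite('pics/c9.png',np.vstack([x[:, :797],y])[:,:,::-1])
E
```

```text
t: 60.05
tool_pos: [0.582, 0.3245, 0.1849]
orientation: [-0.149, 3.137, -0.002]
force: [1.2, -0.4, 0.6]
opening: 0.0606
t: 61.05
tool_pos: [0.4886, 0.0746, 0.1781]
orientation: [0.153, -3.134, -0.0]
force: [-0.5, 0.7, -0.2]
opening: 0.06
t 61.05 pos [0.4886 0.0746 0.1781] x [-0.995 -0.097  0.004] y [-0.097  0.995  0.   ] z [-0.004  0.    -1.   ] F [-0.5  0.7 -0.2] op 0.06 q [ 0.05 -0.15  1.79  0.    1.5  -1.62]
{'vertical_fov': 52.813595567891284, 'cx': 317.3881338750499, 'cy': 236.45065154922779}
{'vertical_fov': 56.21170319732257, 'cx': 329.29488572544926, 'cy': 239.15658052829673}
flat 190 med [581. 321.  69.] min [566. 309.  42.] max [600. 342.  90.]
lid 552 med [500. 338. 100.] min [470. 309.  85.] max [531. 368. 106.]
dropper 168 med [ 578. -305.   68.] min [ 564. -324.   41.] max [ 596. -294.   94.]
card 118 med [ 496. -320.   25.] min [ 476. -339.   22.] max [ 514. -301.   30.]
timer 54 med [499. -31.  15.] min [470. -34.  10.] max [521. -26.  19.]
petri 298 med [399.  -7.  13.] min [369. -27.   6.] max [429.  11.  20.]
```

View pics/c9.png

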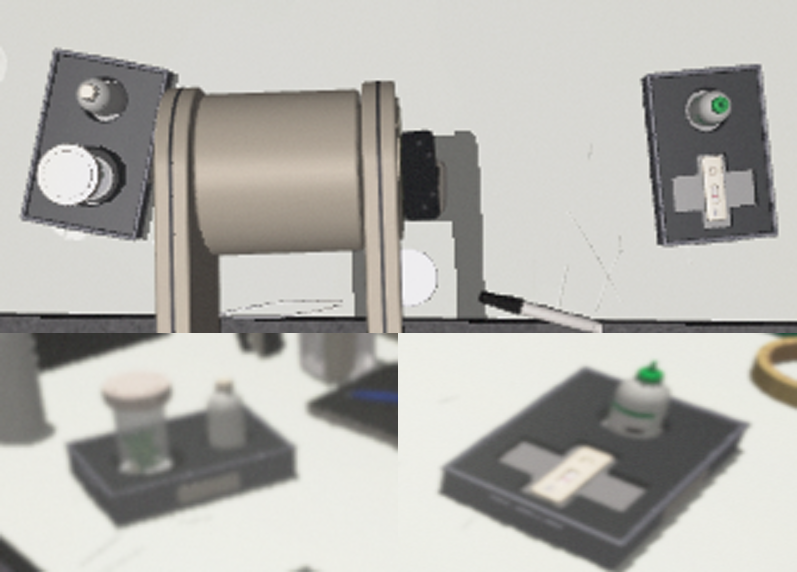

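```bash
python3 -c "
from plant import robot
print(robot.close_job(), robot.read_state()['t'])"
```

```text
the job is handed in; nothing more can be done
the job is handed in; nothing more can be done
```

Both kits are made up and the job was handed in at about 61 s of the 128 s, with the arm clear of everything.

**Test kit:** the card lies face up in its recess, about 25 mm high at its top. The dropper bottle stands upright in its well, with its tip at 94 mm as it should be on the well floor.

**Sample kit:** the cup was kept upright and stands in the wide well, rim at 99 mm as expected on the floor. The lid sits level on it, with its top at 101 mm, which is the seated height. The flat-capped bottle stands in the narrow well. Its highest point read 90 mm against an expected 86 mm, which I took as depth noise; it looks upright in the last pictures.

**Bystanders:** in the last picture the edges still in view of the timer and petri dish are where they were at the start. The arm hid part of both, so this is a partial check.

**What went wrong:** the first two grasps at the card closed on nothing. The real fingertips sit about 25 mm higher than the reported tool position, which I found from the camera depth and allowed for from then on. Nothing was moved by those two tries.

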